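# Hang the bone carrier in the drying cabinet

### The arm

A 6-joint arm with a two-finger parallel gripper is mounted at the origin on the work surface. World frame = base frame: x ahead of the robot, y to its left, z up, the work surface at z = 0. Lengths are in m, angles in rad, forces in N, time in s.
With the tool pointing down it reaches from about 0.25 to 0.775 m from the base axis. Payload 4 kg.
Tool frame: the origin (TCP) lies on the centre line of the jaws, within the pads' length; the fingertips stand 25 mm ahead of it and the grasp point (between the pads) lies 6 mm ahead of it; z points along the fingers, y is the line along which they close (so a half turn about z gives the same grasp; the last joint's range is limited). The gripper opens to 94 mm and grips with 3 to 60 N. Pads are 16 mm wide; open, the fingers measure 119 mm over their backs; the gripper's body (75 mm by 177 mm) begins 78 mm behind the grasp point.
Start: joints at [-1.261, 0.087, 1.371, -0, 1.684, -0.103], TCP at [0.221, -0.504, 0.231] pointing down, gripper open.
Joint ranges: [-3.1, 3.1], [-0.76, 2.03], [0.27, 2.55], [-1.08, 4.22], [0.17, 2.65], [-2.57, 2.57]. Speed limits (rad/s): [2.79, 2.79, 3.14, 3.14, 3.14, 3.14].

### API

Orientations are given as [roll, pitch, yaw] about the fixed x, y, z axes, in that order (R = Rz(yaw) Ry(pitch) Rx(roll)).
In Python, from bench import robot, imaging gives the robot as it stands. The module is installed in compiled form; this text tells all that it offers.
- The arm moves only by the tool drive_tool, never from a script. Its argument "series" is a list of rows, each a list of 3 entries, a list of its own where there are three numbers: the finger opening in m, from 0 to 0.094, then the shift along the tool's x, y, z in m, then the turn, a rotation vector about the tool's x, y, z in rad. A call has 1 to 5 rows; each row is the pose to reach, as a shift and turn from the pose commanded when the call began, along the tool's axes at that moment; what a row does not reach only later rows make up. A row lasts 1/8 s, in which the tool goes at most 62.5 mm and 10.7 degrees, less where a joint would pass 70% of its speed; a pose out of reach is approached as far as the arm can. A call with a gripper value outside its range is refused whole. The fingers move at their own pace and stop on an object; the grip force is fixed at half the most. Time passes only in rows, so rows that repeat a pose let the fingers close. It gives the time, the measured TCP pose, the force, the opening and the grip force at its end, in the units of the state.
- robot.get_obs(): the state, without advancing time (a new reading comes with each control period).
- imaging.snapshot(name): name is "scene" or "top"; returns the picture (420x560x3 uint8, red, green, blue); there is no depth.
- imaging.get_calibration(name): a dict with "intrinsics" (3x3 intrinsics, pixels), "k1" (the pictures are not rectified: a ray, as slopes to the right and down, at radius r is drawn at 1 + k1 r^2 times it, then the intrinsics apply), "position" and "rotation" of the camera in the world. Camera axes: x right, y up, looking along -z (the intrinsics and any distortion apply to the point x, -y, -z); pixel columns grow to the right and rows downward; lengths in m; the calibration is good to about 2 mm. A picture is of the moment at which its call begins. get_calibration takes no time and is no camera call.
- robot.close_job(): hands the job in; it is judged then, once.
The state is a dict: "time": time; "joint_positions": joint angles; "qvel": joint speeds; "joint_torque": joint torques, N m; "tool_pos": TCP position; "ee_rot": TCP orientation; "wrist_force": force on the tool from outside, world axes, zero at the start; "wrist_torque": the same for the moment, N m; "width": finger opening in m; "finger_force": force on a finger pad.
Only numpy, scipy, OpenCV 4.12 (cv2) and the standard library are available. Lean on these libraries where they do the work, as an engineer would, in place of code of your own. Each camera call takes 0.05 s, during which the arm holds its last target. There are 200 camera calls.

### The job

Take the bone carrier by its blue grip, bring it in under the low front edge of the clear drying cabinet, tilt it so that its steel top bar passes between the roof and the tip of the red hook, and hang it on the hook. Then push the hook, with the carrier on it, back along its rail until it has pressed the sprung white switch plunger behind it fully in, and let go, so that the carrier hangs freely and still. Work gently, above all against the plunger's hard end; keep the carrier from tipping over, and leave the cabinet's vial, the bottle and the magnifier where they stand.

Things in the scene. Friction and masses are not known exactly. Their poses are not given: they have to be found in the camera images.
- cabinet: Fixed clear drying cabinet, white floor, open front, 240 deep (x) x 250 wide (y) x 210 high (mm). Origin: on the bench under it, 115 behind its open front; +x runs from the front (x -115) to the back (inner face x +119), +z up. Inside: floor at z 12, roof's underside at z 204, walls at y +-119 (corner posts at the mouth +-113). A rail on the roof ends at z 220.
- header (a point): Middle of the lower edge of the grey header over the cabinet's mouth: cabinet x -111, y 0, z 140. The header is 8 thick (x -115 to -107) and reaches up to the roof. Axes as the cabinet's.
- hook_seat (a point): Where the centre of the carrier's bar rests in the red hook: in the cabinet's frame y 0, z 168, x -15 plus the slide (mm). Axes as the cabinet's. The hook is a J of 6 mm round bar in the x-z plane, open upward: the shank comes down from the roof at the back (front face 7 behind this point), the bottom runs under it (lowest z 158), the tip stands in front.
- hook_tip (a point): Top of the red hook's tip: cabinet z 190, so 14 mm remain up to the roof. 10 mm in front (-x) of hook_seat and 22 above it; the tip is a flat-faced plate 6 mm thick and 14 wide.
- hook (a joint): Slide of the hook along the rail, in m: 0 = foremost (hook_seat at cabinet x -15 mm, 100 mm behind the front), grows to the back. It moves stiffly (about 3 N) and stays where it is left. It ends where the plunger behind it is pressed in, at a slide of 0.018 to 0.042, not known beforehand.
- plunger (a joint): How far the white switch plunger (8 mm pin under the roof, on a yellow clamp behind the hook) is pressed in, in m: 0 = out, 0.006 = fully in, hard end. The spring gives only 0.8 to 1.4 N, so the hook's stiffness keeps it pressed. The clamp sits anywhere along 24 mm of the rail: its place is not measured and must be found by feel.
- carrier_grip (a point): Centre of the blue grip at the handle's end: 50 long (x), 14 thick (y), 22 high, 40 above the underside of the carrier, which stands on the bench. +x runs from the grip to the tray, +z up. Handle 10 thick, 16 high, level, 205 from here to the arch. About 0.17 kg (varies), centre of mass about 200 ahead of the grip: in the fingers it may sag a few degrees.
- carrier_bar (a point): Centre of the carrier's top bar, a steel rod of 8 mm diameter along y, 64 long between two upright wires of 8 that form an arch over the tray. 205 ahead (+x) of and 55 above the grip's centre, 95 above the underside. The white tray (70 x 70, 30 high, with a bone) spans x -20 to +50, y +-35 from here, at the bottom. Hanging freely, the handle end dips some 2 degrees.
- vial: Small amber jar, 34 diameter, 55 high, loose on the cabinet's floor near its left (+y) wall. Origin: centre of its underside. Bystander.
- bottle: Amber bottle, 66 diameter, 150 high, loose on the bench. Origin: centre of its underside. Bystander.
- magnifier: Bench magnifier on a round dark foot of 100 diameter, about 190 high, loose. Origin: centre of its underside. Bystander.

How it is judged:
By the outcome, as a careful person would: the job done as asked, in the order asked, and still so for the second after the job is handed in, with the robot touching nothing.
It also fails if it takes over 72 s, if anything falls off the work surface, if the arm or the gripper's body presses on something with over 40 N, if the wrist force passes 120 N, or if a joint passes its speed limit or range.

## Working session

There is one attempt and no reset: what is moved stays moved. The work goes in short steps, Python scripts to look and compute and a tool call to move; the robot and the scene stay as the last step left them, time stands still between calls to the robot, and variables do not carry over. Pictures are saved under pics/ and viewed, at most 10 in all, crops included, and the job is handed in when it is done.

Besides the shell and the picture viewer there is one more tool, called after "Request:" by a JSON object that holds its "api" and its "payload". drive_tool: Moves the arm, as the interface text tells. Its arguments: {"type":"object","properties":{"series":{"type":"array"}},"required":["series"]}

```bash
mkdir -p pics
cat > h.py <<'E'
import numpy as np, cv2
from bench import robot, imaging
from scipy.spatial.transform import Rotation as R
def snap(n,f):
    im=imaging.snapshot(n); cv2.imwrite('pics/'+f,im[:,:,::-1]); return im
def proj(n,P):
    c=imaging.get_calibration(n);K=np.array(c['intrinsics'])
    p=(np.atleast_2d(P)-c['position'])@np.array(c['rotation'])
    a=np.c_[p[:,0]/-p[:,2],-p[:,1]/-p[:,2]]; a=a*(1+c['k1']*(a**2).sum(1,keepdims=True))
    return a*[K[0,0],K[1,1]]+[K[0,2],K[1,2]]
def ray(n,uv):
    c=imaging.get_calibration(n);K=np.array(c['intrinsics'])
    d=(np.array(uv,float)-[K[0,2],K[1,2]])/[K[0,0],K[1,1]]
    a=d.copy()
    for _ in range(20): a=d/(1+c['k1']*(a@a))
    v=np.array(c['rotation'])@[a[0],-a[1],-1]
    return np.array(c['position']),v/np.linalg.norm(v)
def atz(n,uv,z):
    o,v=ray(n,uv); return o+v*(z-o[2])/v[2]
E
python3 - <<'E'
from h import *
for n in('scene','top'):
    im=snap(n,n+'0.png'); c=imaging.get_calibration(n); print(n,c)
o=robot.get_obs();print(o)
E
```

```text
scene {'intrinsics': array([[435.80508151,   0.        , 281.42708475],
       [  0.        , 435.80508151, 209.81021054],
       [  0.        ,   0.        ,   1.        ]]), 'k1': -0.05375304086623173, 'position': array([1.11676168, 0.5838873 , 1.38126553]), 'rotation': array([ 0.54139125, -0.00794533,  2.43858462])}
top {'intrinsics': array([[486.54094327,   0.        , 283.62798614],
       [  0.        , 486.54094327, 214.1613192 ],
       [  0.        ,   0.        ,   1.        ]]), 'k1': -0.12099137464099141, 'position': array([0.28514563, 0.01677202, 1.58308176]), 'rotation': array([ 2.23576290e-01,  8.75233484e-04, -1.59906642e+00])}
{'time': 0.1, 'joint_positions': array([-1.26110004e+00,  8.78779686e-02,  1.37204445e+00, -3.68639535e-05,
        1.68359903e+00, -1.03132224e-01]), 'qvel': array([-0.0006731 , -0.00115292, -0.00184572, -0.00017031,  0.00055418,
       -0.00105205]), 'joint_torque': array([ 3.34518023e-03, -3.41251910e+01, -3.03302300e+01,  7.19637517e-02,
        3.03629483e-02, -9.17917032e-05]), 'tool_pos': array([ 0.22049864, -0.503399  ,  0.22945265]), 'ee_rot': array([-3.13967033e+00, -1.62125484e-04,  4.12824240e-01]), 'wrist_force': array([-0.81130692, -0.13945789,  0.46566894]), 'wrist_torque': array([-0.00073558, -0.01113991, -0.02023356]), 'finger_force': 0.0, 'width': 0.09402839052451689}
```

View pics/scene0.png

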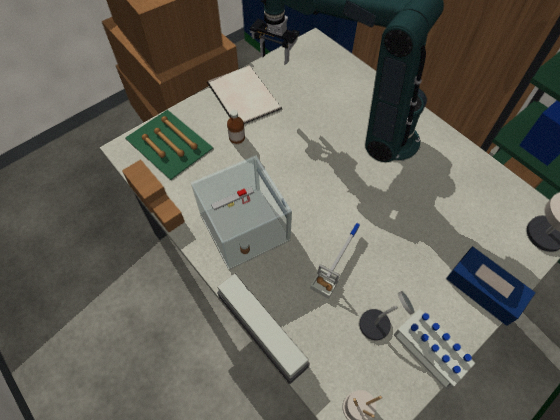

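View pics/top0.png

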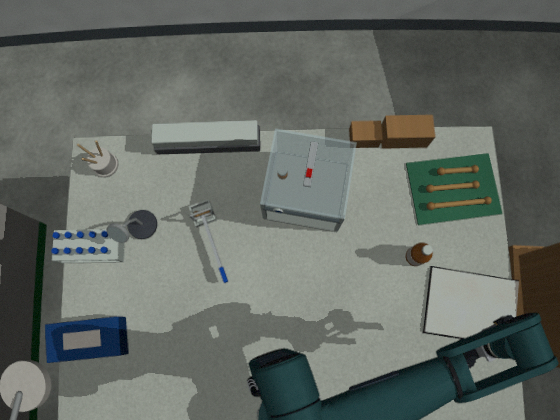

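The overview shows the cabinet near top-view pixel (308,180), the carrier's grip at (223,275) and its tray at (203,212). The magnifier is at (143,223) and the bottle at (420,253). I'll zoom in for accuracy.

```bash
sed -i "s/^def proj/def cal(n):\n    c=dict(imaging.get_calibration(n)); c['rotation']=R.from_euler('xyz',c['rotation']).as_matrix(); return c\ndef proj/; s/c=imaging.get_calibration(n);K/c=cal(n);K/" h.py
python3 - <<'E'
from h import *
a=cv2.imread('pics/top0.png')[122:292,182:362]; cv2.imwrite('pics/c1.png',cv2.resize(a,None,fx=3.5,fy=3.5,interpolation=cv2.INTER_CUBIC))
a=cv2.imread('pics/scene0.png')[150:300,185:375]; cv2.imwrite('pics/c2.png',cv2.resize(a,None,fx=4,fy=4,interpolation=cv2.INTER_CUBIC))
print(atz('top',(223,275),.04),atz('scene',(355,230),.04),atz('top',(203,212),.06),atz('scene',(325,282),.06))
E
```

```text
[0.44339288 0.20619751 0.04      ] [0.44302995 0.20423298 0.04      ] [0.64590608 0.26802254 0.06      ] [0.66308772 0.28220837 0.06      ]
```

View pics/c1.png

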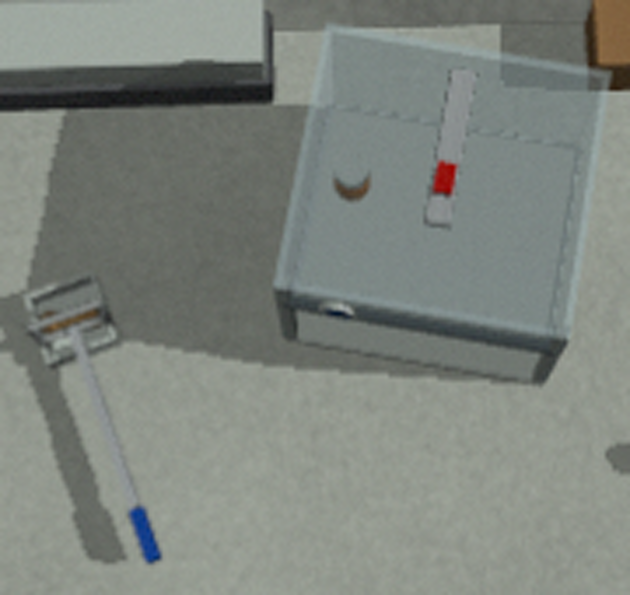

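View pics/c2.png

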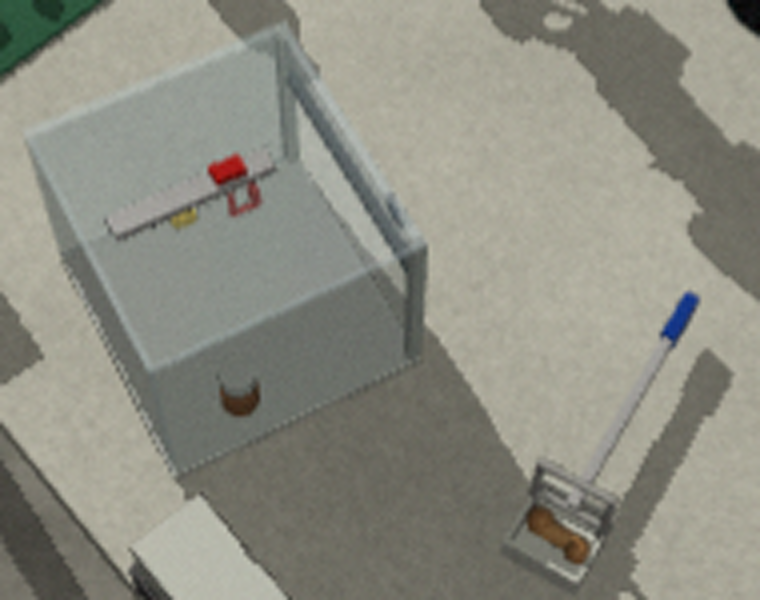

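```bash
cat > fit.py <<'E'
from h import *
from scipy.optimize import least_squares
t=lambda x,y:((x+.5)/3.5-.5+182,(y+.5)/3.5-.5+122)
s=lambda x,y:((x+.5)/4-.5+185,(y+.5)/4-.5+150)
def fit(obs,x0):
    def f(p):
        r=[]
        for n,q,uv in obs:
            c,sn=np.cos(p[2]),np.sin(p[2]); q=np.array(q)/1e3
            r+=list(proj(n,[p[0]+c*q[0]-sn*q[1],p[1]+sn*q[0]+c*q[1],q[2]])[0]-uv)
        return np.array(r)
    z=least_squares(f,x0,loss='soft_l1'); print(np.round(z.x,4),np.degrees(z.x[2])); print(np.round(f(z.x).reshape(-1,2),1).tolist()); return z.x
cab=[('top',(125,125,210),t(328,25)),('top',(125,-125,210),t(610,72)),('top',(-115,-125,210),t(568,338)),('top',(-115,125,210),t(277,290)),
('top',(-115,-125,0),t(545,384)),('top',(-115,125,0),t(290,340)),
('scene',(-115,-125,210),s(283,28)),('scene',(-115,125,210),s(425,243)),('scene',(125,125,210),s(150,368)),('scene',(125,-125,210),s(27,133)),('scene',(125,125,0),s(180,472)),('scene',(-115,125,0),s(412,360))]
C=fit(cab,[.75,0,-.1])
def blue(n):
    im=cv2.imread(f'pics/{n}0.png').astype(int); m=(im[:,:,0]-im[:,:,2]>60)&(im[:,:,0]-im[:,:,1]>40)
    g=(182,258,240,290) if n=='top' else (330,215,370,245)
    yy,xx=np.nonzero(m); k=(xx>g[0])&(xx<g[2])&(yy>g[1])&(yy<g[3]); print(n,k.sum(),xx[k].mean(),yy[k].mean()); return xx[k].mean(),yy[k].mean()
car=[('top',(0,0,45),blue('top')),('scene',(0,0,45),blue('scene')),
('top',(255,35,30),t(25,295)),('top',(255,-35,30),t(95,278)),('scene',(255,35,30),s(578,590)),('scene',(255,-35,30),s(503,548)),
('scene',(205,-32,95),s(540,460)),('scene',(205,32,95),s(618,500)),('top',(205,32,95),t(35,326)),('top',(205,-32,95),t(105,303))]
K=fit(car,[.44,.2,.3])
print(atz('top',t(352,183),.04),atz('top',(143,223),0),atz('top',(420,253),.15))
E
python3 fit.py
```

```text
[ 0.7172 -0.0706 -0.2017] -11.55370715417117
[[-0.1, -0.6], [1.1, -0.5], [1.8, 0.2], [-0.1, -0.5], [0.5, 0.6], [-0.8, 0.5], [0.5, -2.0], [1.2, -0.2], [0.2, 1.2], [-1.1, -0.5], [-0.6, 2.9], [2.7, 1.0]]
top 62 222.91935483870967 274.06451612903226
scene 43 354.5348837209302 228.67441860465115
[0.4447 0.2031 0.331 ] 18.96503509604425
[[0.9, 0.3], [0.1, 0.7], [0.4, 0.1], [0.4, -2.3], [0.2, -1.4], [0.1, -1.3], [0.5, 1.1], [-1.2, 0.6], [-0.6, 0.5], [-1.4, 0.1]]
[0.77286899 0.00902347 0.04      ] [0.62801178 0.48096454 0.        ] [ 0.47994764 -0.39634341  0.15      ]
```

Request:
{"api": "drive_tool", "payload": {"series": [[0.05,[0.02,-0.023,0],[0,0,0]],[0.05,[0.055,-0.063,0],[0,0,0]],[0.05,[0.09,-0.103,0],[0,0,0]],[0.05,[0.125,-0.143,0],[0,0,0]],[0.05,[0.163,-0.186,0],[0,0,0]]]}}

```text
time: 0.72
tool_pos: [0.2954, -0.2663, 0.23]
ee_rot: [-3.141, -0.0, 0.412]
wrist_force: [0.7, 0.1, 0.8]
width: 0.0505
finger_force: 0.0
```

Request:
{"api": "drive_tool", "payload": {"series": [[0.05,[0.035,-0.04,0],[0,0,0]],[0.05,[0.07,-0.08,0],[0,0,0]],[0.05,[0.105,-0.12,0],[0,0,0]],[0.05,[0.14,-0.16,0.0],[0,0,0]],[0.05,[0.163,-0.186,0],[0,0,0]]]}}

```text
time: 1.35
tool_pos: [0.37, -0.0301, 0.2302]
ee_rot: [-3.141, 0.0, 0.415]
wrist_force: [1.3, -0.8, 0.3]
width: 0.0502
finger_force: 0.0
```

Request:
{"api": "drive_tool", "payload": {"series": [[0.05,[0.035,-0.04,0.02],[0,0,0]],[0.05,[0.07,-0.08,0.04],[0,0,0.04]],[0.05,[0.105,-0.12,0.06],[0,0,0.082]],[0.05,[0.14,-0.16,0.08],[0,0,0.082]],[0.05,[0.162,-0.185,0.09],[0,0,0.082]]]}}

```text
time: 1.98
tool_pos: [0.4434, 0.2041, 0.1384]
ee_rot: [-3.141, 0.003, 0.333]
wrist_force: [-0.1, -0.4, -0.3]
width: 0.0502
finger_force: 0.0
```

```bash
cat >> h.py <<'E'
CAB=np.array([.7172,-.0706,-.2017])
def cabw(p): # cabinet mm -> world
    c,s=np.cos(CAB[2]),np.sin(CAB[2]); x,y,z=np.array(p)/1e3
    return np.array([CAB[0]+c*x-s*y,CAB[1]+s*x+c*y,z])
def delta(pos,yaw,tilt=0):
    "tool shift & turn to TCP pos, tool x along yaw, nose up by tilt deg"
    o=robot.get_obs(); A=R.from_euler('xyz',o['ee_rot']); 
    T=R.from_euler('z',yaw)*R.from_euler('y',-np.radians(tilt))*R.from_euler('x',np.pi)
    print('t',round(o['time'],2),'pos',np.round(o['tool_pos'],4),'rot',np.round(o['ee_rot'],4),'F',np.round(o['wrist_force'],2),'T',np.round(o['wrist_torque'],2),'w',round(o['width'],4),o['finger_force'])
    print('shift',np.round(A.inv().apply(np.array(pos)-o['tool_pos']),4),'turn',np.round((A.inv()*T).as_rotvec(),4))
E
python3 - <<'E'
from h import *
delta([.4447,.2031,.046],.331)
a=snap('top','top1.png');b=snap('scene','scene1.png')
m=[cv2.resize(q,(400,400),interpolation=cv2.INTER_CUBIC) for q in (a[205:305,170:270,::-1],b[190:290,290:390,::-1])]
cv2.imwrite('pics/m1.png',np.hstack(m))
E
```

```text
t 1.98 pos [0.4434 0.2041 0.1384] rot [-3.1415  0.0032  0.3329] F [-0.12 -0.4  -0.34] T [ 0.   -0.   -0.05] w 0.0502 0.0
shift [0.0012 0.0014 0.0924] turn [-0.0001  0.0032  0.0019]
```

View pics/m1.png

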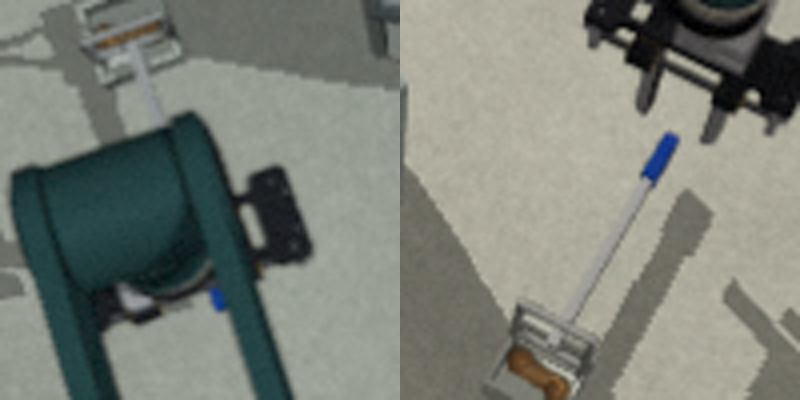

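The fingers straddle the blue grip: in the right half of the picture the grip is at (660,158) and the fingers are at (645,90) and (712,125). I'll descend and close.

Request:
{"api": "drive_tool", "payload": {"series": [[0.05,[0.001,0.001,0.03],[0,0,0]],[0.05,[0.001,0.001,0.065],[0,0,0]],[0.05,[0.001,0.001,0.085],[0,0,0]],[0.05,[0.001,0.001,0.092],[0,0,0]],[0.05,[0.001,0.001,0.092],[0,0,0]]]}}

```text
time: 2.7
tool_pos: [0.4455, 0.201, 0.0487]
ee_rot: [3.141, 0.0, 0.33]
wrist_force: [-0.3, 0.3, 0.1]
width: 0.0499
finger_force: 0.0
```

Request:
{"api": "drive_tool", "payload": {"series": [[0.03,[0,0,0],[0,0,0]],[0.02,[0,0,0],[0,0,0]],[0.01,[0,0,0],[0,0,0]],[0.0,[0,0,0],[0,0,0]],[0.0,[0,0,0],[0,0,0]]]}}

```text
time: 3.32
tool_pos: [0.4455, 0.2018, 0.0486]
ee_rot: [-3.141, -0.0, 0.331]
wrist_force: [0.2, 0.9, -0.3]
width: 0.0138
finger_force: 30.0
```

Request:
{"api": "drive_tool", "payload": {"series": [[0.0,[0,0,0],[0,0,0]],[0.0,[0,0,0],[0,0,0]],[0.0,[0,0,-0.005],[0,0,0]],[0.0,[0,0,-0.015],[0,0,0]],[0.0,[0,0,-0.03],[0,0,0]]]}}

```text
time: 3.95
tool_pos: [0.4449, 0.2012, 0.0787]
ee_rot: [3.141, 0.002, 0.331]
wrist_force: [0.5, -0.4, -2.5]
width: 0.0137
finger_force: 30.0
```

Request:
{"api": "drive_tool", "payload": {"series": [[0.0,[0,0,-0.015],[0,0,0]],[0.0,[0,0,-0.03],[0,0,0]],[0.0,[0,0,-0.04],[0,0,0]],[0.0,[0,0,-0.04],[0,0,0]],[0.0,[0,0,-0.04],[0,0,0]]]}}

```text
time: 4.58
tool_pos: [0.4451, 0.2014, 0.118]
ee_rot: [3.142, 0.001, 0.331]
wrist_force: [-0.3, -0.3, -1.5]
width: 0.0136
finger_force: 30.0
```

Run:
```python
from h import *
delta(cabw([-340,0,80]),-.2017)
b=snap('scene','scene2.png')
cv2.imwrite('pics/m2.png',cv2.resize(b[180:300,280:400,::-1],None,fx=5,fy=5,interpolation=cv2.INTER_CUBIC))
```

```text
t 4.58 pos [0.4451 0.2014 0.118 ] rot [3.1415e+00 1.1000e-03 3.3080e-01] F [-0.3  -0.31 -1.46] T [-0.08  0.29  0.03] w 0.0136 29.99966025352478
shift [-0.1239  0.173   0.0381] turn [4.000e-04 1.000e-03 5.325e-01]
```

View pics/m2.png

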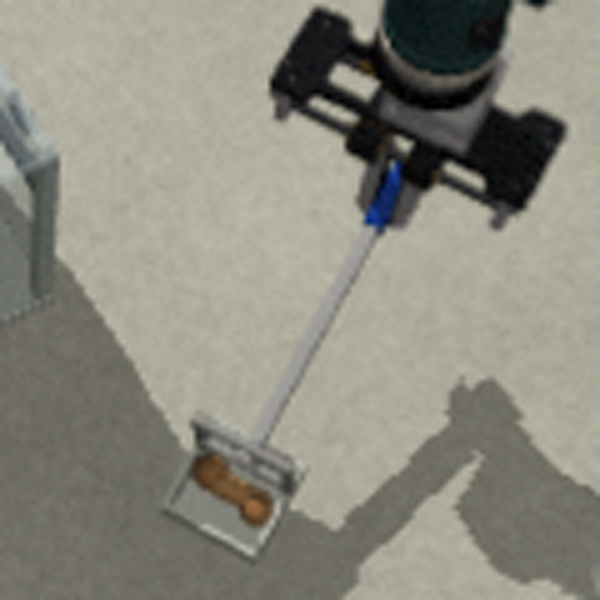

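Run:
```python
from h import *
from scipy.optimize import least_squares
s=lambda x,y:((x+.5)/5-.5+280,(y+.5)/5-.5+180)
obs=[((255,35,-10),s(252,556)),((255,-35,-10),s(165,510)),((205,-36,59),s(195,415)),((205,36,59),s(305,468)),((25,0,0),s(375,222))]
g0=np.array([.4451,.2014,.118-.0087])
def f(p):
    T=R.from_euler('z',p[0])*R.from_euler('y',p[1])
    off=np.array([p[2],p[3],0])
    r=[proj('scene',g0+off+T.apply(np.array(q)/1e3))[0]-uv for q,uv in obs]
    return np.r_[np.ravel(r),off/.002,(p[0]-.331)/.02]
z=least_squares(f,[.331,0.03,0,0]);print(z.x,np.degrees(z.x[:2]),np.round(z.fun,1))
```

```text
[ 0.33841706  0.19302571 -0.00147953 -0.0005042 ] [19.38986937 11.05955861] [ 1.3  0.5 -0.5 -0.6  0.3 -0.3 -1.1 -0.1 -0.6  1.8 -0.7 -0.3  0.   0.4]
```

The carrier hangs nose-down by roughly 11° in the fingers: the tray's far corners are at (165,510) and (252,556). I'll retract clear of the cabinet, compensate with tool tilt, then turn.

Request:
{"api": "drive_tool", "payload": {"series": [[0.0,[-0.015,0.008,0],[0,0.03,0]],[0.0,[-0.045,0.022,0],[0,0.07,0]],[0.0,[-0.08,0.04,0],[0,0.12,0]],[0.0,[-0.11,0.055,0],[0,0.16,0]],[0.0,[-0.127,0.062,0],[0,0.18,0]]]}}

```text
time: 5.25
tool_pos: [0.3436, 0.1007, 0.1173]
ee_rot: [3.141, -0.179, 0.33]
wrist_force: [0.8, -0.3, -1.3]
width: 0.0136
finger_force: 30.0
```

Run:
```python
from h import *
delta(cabw([-385,0,118]),-.2017,10)
```

```text
t 5.25 pos [0.3436 0.1007 0.1173] rot [ 3.1414 -0.1789  0.3302] F [ 0.82 -0.33 -1.28] T [-0.24  0.47 -0.06] w 0.0136 30.000470280647278
shift [-0.0333  0.0879 -0.0067] turn [-0.0933 -0.0043  0.5236]
```

Request:
{"api": "drive_tool", "payload": {"series": [[0.0,[-0.005,0.012,-0.001],[-0.014,-0.001,0.08]],[0.0,[-0.014,0.035,-0.003],[-0.037,-0.002,0.21]],[0.0,[-0.023,0.06,-0.005],[-0.06,-0.003,0.34]],[0.0,[-0.03,0.08,-0.006],[-0.08,-0.004,0.46]],[0.0,[-0.033,0.088,-0.007],[-0.093,-0.004,0.524]]]}}

```text
time: 5.88
tool_pos: [0.3415, 0.0066, 0.1186]
ee_rot: [-3.141, -0.174, -0.206]
wrist_force: [0.5, -0.9, -1.5]
width: 0.014
finger_force: 30.0
```

Run:
```python
from h import *
delta(cabw([-385,0,118]),-.2017,10)
b=snap('scene','scene3.png')
cv2.imwrite('pics/m3.png',cv2.resize(b[130:250,240:400,::-1],None,fx=5,fy=5,interpolation=cv2.INTER_CUBIC))
```

```text
t 5.88 pos [0.3415 0.0066 0.1186] rot [-3.1408 -0.1739 -0.2056] F [ 0.49 -0.9  -1.52] T [ 0.06  0.49 -0.11] w 0.014 30.00432997941971
shift [-0.0015  0.0004  0.0004] turn [-0.0001  0.0006 -0.0039]
```

View pics/m3.png

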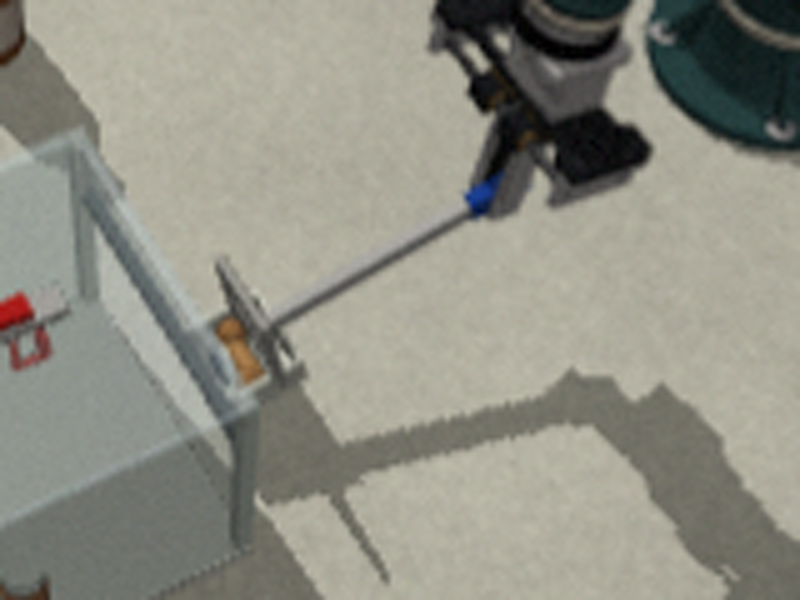

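```bash
cat > sag.py <<'E'
from h import *
from scipy.optimize import least_squares
def sag(obs,show=True):
    o=robot.get_obs();A=R.from_euler('xyz',o['ee_rot']);g=o['tool_pos']+A.apply([0,0,.0087])
    def f(p):
        T=R.from_euler('z',p[0])*R.from_euler('y',p[1])
        r=[proj('scene',g+T.apply(np.array(q)/1e3+[p[2],0,0]))[0]-uv for q,uv in obs]
        return np.r_[np.ravel(r),p[2]/.002,(p[0]-o['ee_rot'][2])/.02]
    z=least_squares(f,[o['ee_rot'][2],0,0]);p=z.x
    T=R.from_euler('z',p[0])*R.from_euler('y',p[1]); b=g+T.apply([.205+p[2],0,.055])
    c,s=np.cos(CAB[2]),np.sin(CAB[2]);d=b-[CAB[0],CAB[1],0]
    print('yaw',p[0],'nose-down deg',np.degrees(p[1]),'px',np.round(z.fun,1)); print('bar cab mm',1e3*np.array([c*d[0]+s*d[1],-s*d[0]+c*d[1],b[2]]))
E
python3 - <<'E'
from sag import *
s=lambda x,y:((x+.5)/5-.5+240,(y+.5)/5-.5+130)
sag([((205,-34,57),s(221,257)),((205,34,57),s(303,370)),((200,0,0),s(270,322)),((25,0,0),s(470,202))])
for u in [(-28,0,190),(-15,0,168),(-15,0,158),(-5,0,158)]: print(u,(proj('scene',cabw(u))[0]-[240,130])*5)
E
```

```text
yaw -0.14727322371709037 nose-down deg 11.26657739106536 px [ 1.1  2.7 -4.8 -5.8 -0.1  3.2  0.1  1.2 -2.1  3. ]
bar cab mm [-174.60332659   11.19492883  124.87589387]
(-28, 0, 190) [ 48.53220373 326.32967301]
(-15, 0, 168) [ 32.66526744 352.41796715]
(-15, 0, 158) [ 33.58030419 360.48028153]
(-5, 0, 158) [ 20.01142391 366.59301461]
```

Run:
```python
from h import *
o=robot.get_obs();A=R.from_euler('xyz',o['ee_rot']);g=o['tool_pos']+A.apply([0,0,.0087])
q=np.array([(205,-32,55),(205,32,55),(205,-32,-25),(205,32,-25),(200,0,0),(0,0,0),(25,0,0),(255,35,-10),(255,-35,-10),(185,35,-10),(185,-35,-10)])/1e3
for sg in(-4,0,4,8,12):
    T=R.from_euler('z',o['ee_rot'][2])*R.from_euler('y',np.radians(sg))
    print(sg,np.round((proj('scene',g+T.apply(q))-[240,130])*5).astype(int).tolist())
```

```text
-4 [[230, 209], [276, 277], [221, 278], [265, 345], [252, 288], [492, 191], [463, 203], [205, 362], [158, 287], [294, 326], [245, 252]]
0 [[224, 223], [269, 292], [222, 289], [266, 355], [251, 299], [492, 191], [463, 204], [205, 376], [158, 301], [294, 336], [245, 263]]
4 [[219, 237], [264, 306], [225, 298], [268, 365], [251, 310], [492, 191], [463, 205], [207, 388], [160, 314], [294, 345], [246, 272]]
8 [[216, 251], [261, 319], [228, 307], [271, 373], [252, 320], [492, 191], [463, 207], [210, 400], [163, 326], [296, 353], [248, 281]]
12 [[214, 264], [259, 331], [233, 315], [276, 381], [255, 329], [492, 191], [463, 208], [214, 410], [168, 337], [299, 361], [251, 289]]
```

Request:
{"api": "drive_tool", "payload": {"series": [[0.0,[0,0,0],[0,0,0]],[0.0,[0,0,0],[0,0,0]],[0.0,[0,0,0],[0,0,0]],[0.0,[0,0,0],[0,0,0]],[0.0,[0,0,0],[0,0,0]]]}}

```text
time: 6.55
tool_pos: [0.3422, 0.0076, 0.1195]
ee_rot: [-3.14, -0.176, -0.201]
wrist_force: [-0.3, -0.2, -1.7]
width: 0.0137
finger_force: 30.0
```

```bash
cat >> sag.py <<'E'
def synth(bimg,x0=240,y0=130,k=5,w=160,h=120):
    pass
def auto(f):
    "sag from the handle's line (bright thin bar) is weak; report optical flow of arch region vs earlier picture"
E
python3 - <<'E'
from h import *
b=snap('scene','scene4.png'); a=cv2.imread('pics/scene3.png')
g=lambda i:cv2.cvtColor(i,cv2.COLOR_BGR2GRAY)[175:210,282:304].astype(np.float32)
W=np.eye(2,3,dtype=np.float32)
cc,W=cv2.findTransformECC(g(a),g(b[:,:,::-1]),W,cv2.MOTION_TRANSLATION);print(cc,W)
o=robot.get_obs();print(o['time'],o['tool_pos'],o['ee_rot'],o['wrist_torque'])
A=R.from_euler('xyz',o['ee_rot']);gp=o['tool_pos']+A.apply([0,0,.0087])
im=cv2.resize(b[130:250,240:400,::-1],None,fx=5,fy=5,interpolation=cv2.INTER_CUBIC)
E_=[((0,0,0),(205,0,0)),((205,-32,55),(205,32,55)),((205,-32,55),(205,-32,-10)),((205,32,55),(205,32,-10)),((255,35,-10),(255,-35,-10)),((185,35,-10),(185,-35,-10)),((255,35,-10),(185,35,-10)),((255,-35,-10),(185,-35,-10))]
out=[]
for sg in(0,10):
    j=im.copy();T=R.from_euler('z',o['ee_rot'][2])*R.from_euler('y',np.radians(sg))
    for e in E_:
        p=((proj('scene',gp+T.apply(np.array(e)/1e3))-[240,130])*5+2).astype(int); cv2.line(j,p[0].tolist(),p[1].tolist(),(0,0,255),1)
    out.append(j[150:450,120:520])
cv2.imwrite('pics/m4.png',np.hstack(out))
E
```

```text
0.9884225581007487 [[1.         0.         0.07045989]
 [0.         1.         0.18671699]]
6.6 [0.34218453 0.00756596 0.11943786] [-3.14045639 -0.17561594 -0.20129611] [0.09891177 0.3992763  0.01855716]
```

View pics/m4.png

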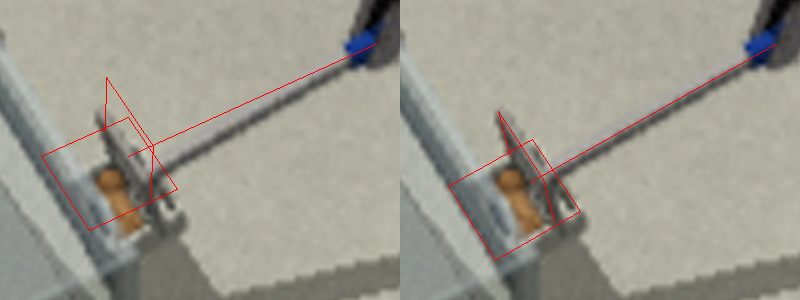

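```bash
cat >> h.py <<'E'
def bar(bx,bz,th,sg,by=0):
    t=np.radians(th);g=np.array([bx-205*np.cos(t)+55*np.sin(t),by,bz-205*np.sin(t)-55*np.cos(t)])
    T=R.from_euler('z',CAB[2])*R.from_euler('y',-np.radians(th+sg))*R.from_euler('x',np.pi)
    tcp=cabw(g)-T.apply([0,0,.0087]); print('grip',g,'tcp',tcp); delta(tcp,CAB[2],th+sg)
E
python3 -c "
from h import *
bar(-180,122,1,22)"
```

```text
grip [-384.00889515    0.           63.43063345] tcp [0.33764551 0.00701149 0.07143903]
t 6.6 pos [0.3422 0.0076 0.1194] rot [-3.1405 -0.1756 -0.2013] F [-0.05 -0.05 -1.41] T [0.1  0.4  0.02] w 0.0136 29.999603927135468
shift [-0.0127  0.0015  0.0465] turn [-0.0012  0.2258  0.0003]
```

Request:
{"api": "drive_tool", "payload": {"series": [[0.0,[-0.001,0,0.002],[0,0.03,0]],[0.0,[-0.003,0,0.006],[0,0.06,0]],[0.0,[-0.005,0,0.012],[0,0.09,0]],[0.0,[-0.007,0.001,0.019],[0,0.12,0]],[0.0,[-0.009,0.001,0.026],[0,0.15,0]]]}}

```text
time: 7.22
tool_pos: [0.3374, 0.0074, 0.0915]
ee_rot: [-3.14, -0.327, -0.202]
wrist_force: [-0.2, -0.5, -0.9]
width: 0.0138
finger_force: 30.0
```

```bash
python3 -c "
from h import *
bar(-180,122,1,22)"
```

```text
grip [-384.00889515    0.           63.43063345] tcp [0.33764551 0.00701149 0.07143903]
t 7.22 pos [0.3374 0.0074 0.0915] rot [-3.1404 -0.3273 -0.2019] F [-0.2  -0.5  -0.94] T [ 0.21  0.57 -0.01] w 0.0138 29.999596774578094
shift [-0.0062  0.0003  0.0191] turn [-0.0011  0.0742 -0.0002]
```

Request:
{"api": "drive_tool", "payload": {"series": [[0.0,[-0.002,0,0.006],[0,0.02,0]],[0.0,[-0.003,0,0.012],[0,0.04,0]],[0.0,[-0.005,0,0.017],[0,0.06,0]],[0.0,[-0.006,0,0.019],[0,0.074,0]],[0.0,[-0.006,0,0.019],[0,0.074,0]]]}}

```text
time: 7.85
tool_pos: [0.3379, 0.0074, 0.0721]
ee_rot: [-3.14, -0.4, -0.202]
wrist_force: [-1.0, -0.9, -1.6]
width: 0.0141
finger_force: 30.0
```

```bash
cat >> h.py <<'E'
EDG=[((0,0,0),(205,0,0)),((205,-32,55),(205,32,55)),((205,-32,55),(205,-32,-10)),((205,32,55),(205,32,-10)),((255,35,-10),(255,-35,-10)),((185,35,-10),(185,-35,-10)),((255,35,-10),(185,35,-10)),((255,-35,-10),(185,-35,-10)),((255,35,-10),(255,35,-40)),((255,35,-40),(185,35,-40))]
def over(f,sags,x0,y0,w,h,k=5):
    "save picture with carrier model overlaid at absolute nose-down angles"
    b=snap('scene','s_'+f); o=robot.get_obs();A=R.from_euler('xyz',o['ee_rot']);gp=o['tool_pos']+A.apply([0,0,.0087]);out=[]
    im=cv2.resize(b[y0:y0+h,x0:x0+w,::-1],None,fx=k,fy=k,interpolation=cv2.INTER_CUBIC)
    for sg in sags:
        j=im.copy();T=R.from_euler('z',o['ee_rot'][2])*R.from_euler('y',np.radians(sg))
        for e in EDG:
            p=((proj('scene',gp+T.apply(np.array(e)/1e3))-[x0,y0]+.5)*k).astype(int); cv2.line(j,p[0].tolist(),p[1].tolist(),(0,0,255),1)
        out.append(j)
    cv2.imwrite('pics/'+f,np.hstack(out))
E
python3 -c "
from h import *
bar(-180,122,1,22)
over('m5.png',[0,4],262,150,80,75)"
```

```text
grip [-384.00889515    0.           63.43063345] tcp [0.33764551 0.00701149 0.07143903]
t 7.85 pos [0.3379 0.0074 0.0721] rot [-3.1405 -0.3996 -0.2017] F [-1.   -0.9  -1.55] T [ 0.16  0.69 -0.04] w 0.0141 29.999645948410034
shift [-0.0005  0.0004  0.0005] turn [-0.0011  0.0018  0.    ]
```

View pics/m5.png

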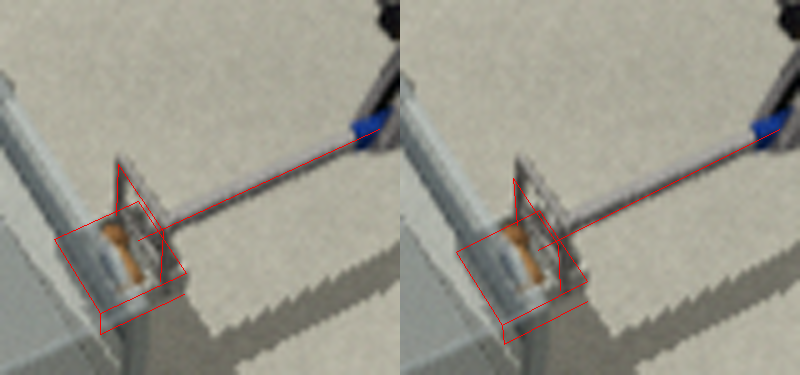

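The overlay at 0° fits: the observed bar end is at (117,158) against the model's (118,163). The carrier is about level with a steady sag of about 22° relative to the tool. I'll drive in under the header.

Request:
{"api": "drive_tool", "payload": {"series": [[0.0,[0.006,0,0.0025],[0,0,0]],[0.0,[0.017,0,0.007],[0,0,0]],[0.0,[0.031,0,0.013],[0,0,0]],[0.0,[0.046,0,0.0194],[0,0,0]],[0.0,[0.06,0,0.0253],[0,0,0]]]}}

```text
time: 8.52
tool_pos: [0.4033, -0.006, 0.0727]
ee_rot: [-3.14, -0.4, -0.202]
wrist_force: [-0.6, -0.0, -1.7]
width: 0.0136
finger_force: 30.0
```

Request:
{"api": "drive_tool", "payload": {"series": [[0.0,[0.015,0,0.0063],[0,0,0]],[0.0,[0.031,0,0.013],[0,0,0]],[0.0,[0.047,0,0.0198],[0,0,0]],[0.0,[0.058,0,0.0245],[0,0,0]],[0.0,[0.063,0,0.0266],[0,0,0]]]}}

```text
time: 9.15
tool_pos: [0.4697, -0.0196, 0.0723]
ee_rot: [-3.14, -0.399, -0.202]
wrist_force: [-0.3, -0.8, -0.7]
width: 0.014
finger_force: 30.0
```

Run:
```python
from h import *
print('now');bar(-44,122,1,22)
for x,z,t in((-44,150,8),(-44,175,14),(-44,192,18),(-44,196,18)): bar(x,z,t,22)
b=snap('scene','in.png'); c=snap('top','int.png')
```

```text
now
grip [-248.00889515    0.           63.43063345] tcp [ 0.47088844 -0.02023409  0.07143903]
t 9.15 pos [ 0.4697 -0.0196  0.0723] rot [-3.1404 -0.3992 -0.202 ] F [-0.29 -0.76 -0.7 ] T [ 0.15  0.63 -0.  ] w 0.014 29.999686181545258
shift [0.0008 0.0004 0.0013] turn [-0.001   0.0022 -0.0003]
grip [-239.35043354    0.           67.00477052] tcp [ 0.47844    -0.02177824  0.07453919]
t 9.15 pos [ 0.4697 -0.0196  0.0723] rot [-3.1404 -0.3992 -0.202 ] F [-0.29 -0.76 -0.7 ] T [ 0.15  0.63 -0.  ] w 0.014 29.999686181545258
shift [0.0092 0.0004 0.0015] turn [-0.001   0.1244 -0.0004]
grip [-229.60491963    0.           72.03974646] tcp [ 0.4872397  -0.0235776   0.07907819]
t 9.15 pos [ 0.4697 -0.0196  0.0723] rot [-3.1404 -0.3992 -0.202 ] F [-0.29 -0.76 -0.7 ] T [ 0.15  0.63 -0.  ] w 0.014 29.999686181545258
shift [0.0192 0.0004 0.0008] turn [-0.001   0.2291 -0.0004]
grip [-221.97065115    0.           76.34340776] tcp [ 0.49425038 -0.02501115  0.08300799]
t 9.15 pos [ 0.4697 -0.0196  0.0723] rot [-3.1404 -0.3992 -0.202 ] F [-0.29 -0.76 -0.7 ] T [ 0.15  0.63 -0.  ] w 0.014 29.999686181545258
shift [ 0.0273  0.0004 -0.    ] turn [-0.001   0.2989 -0.0005]
grip [-221.97065115    0.           80.34340776] tcp [ 0.49425038 -0.02501115  0.08700799]
t 9.15 pos [ 0.4697 -0.0196  0.0723] rot [-3.1404 -0.3992 -0.202 ] F [-0.29 -0.76 -0.7 ] T [ 0.15  0.63 -0.  ] w 0.014 29.999686181545258
shift [ 0.0289  0.0004 -0.0037] turn [-0.001   0.2989 -0.0005]
```

Request:
{"api": "drive_tool", "payload": {"series": [[0.0,[0.003,0,0.0015],[0,0.03,0]],[0.0,[0.006,0,0.002],[0,0.07,0]],[0.0,[0.009,0,0.002],[0,0.11,0]],[0.0,[0.012,0,0.002],[0,0.15,0]],[0.0,[0.014,0,0.002],[0,0.17,0]]]}}

```text
time: 9.88
tool_pos: [0.4815, -0.0219, 0.0756]
ee_rot: [-3.14, -0.57, -0.202]
wrist_force: [0.8, -0.0, -1.9]
width: 0.0137
finger_force: 30.0
```

Run:
```python
from h import *
bar(-44,186,18,22)
```

```text
grip [-221.97065115    0.           70.34340776] tcp [ 0.49425038 -0.02501115  0.07700799]
t 9.88 pos [ 0.4815 -0.0219  0.0756] rot [-3.1403 -0.5703 -0.2018] F [ 0.77 -0.04 -1.91] T [0.24 0.78 0.  ] w 0.0137 29.999460875988007
shift [0.0118 0.0005 0.0059] turn [-0.0012  0.1278 -0.0002]
```

Request:
{"api": "drive_tool", "payload": {"series": [[0.0,[0.003,0,0.0015],[0,0.03,0]],[0.0,[0.006,0,0.003],[0,0.065,0]],[0.0,[0.009,0,0.0045],[0,0.1,0]],[0.0,[0.0115,0.0005,0.006],[0,0.128,0]],[0.0,[0.0115,0.0005,0.006],[0,0.128,0]]]}}

```text
time: 10.5
tool_pos: [0.4942, -0.025, 0.0765]
ee_rot: [-3.14, -0.697, -0.202]
wrist_force: [0.2, -0.2, -2.1]
width: 0.0135
finger_force: 30.0
```

Run:
```python
from h import *
bar(-44,186,18,22)
over('m6s.png',[-18,-13],222,150,80,75)
im=cv2.imread('pics/m6s.png')
b=snap('top','t6.png');x0,y0,k=272,160,7;o=robot.get_obs()
A=R.from_euler('xyz',o['ee_rot']);gp=o['tool_pos']+A.apply([0,0,.0087]);T=R.from_euler('z',o['ee_rot'][2])*R.from_euler('y',np.radians(-18))
j=cv2.resize(b[y0:y0+30,x0:x0+56,::-1],None,fx=k,fy=k,interpolation=cv2.INTER_CUBIC); j2=j.copy()
for e in EDG:
    p=((proj('top',gp+T.apply(np.array(e)/1e3))-[x0,y0]+.5)*k).astype(int); cv2.line(j2,p[0].tolist(),p[1].tolist(),(0,0,255),1)
tip=[cabw((-28,-7,190)),cabw((-28,7,190)),cabw((-22,7,190)),cabw((-22,-7,190))]
cv2.polylines(j2,[((proj('top',tip)-[x0,y0]+.5)*k).astype(np.int32)],True,(0,255,0),1)
m=np.hstack([j,j2]);m=m[:,:im.shape[1]];m=np.pad(m,((0,0),(0,im.shape[1]-m.shape[1]),(0,0)))
print(im.shape,m.shape);cv2.imwrite('pics/m6.png',np.vstack([im,m]))
```

```text
grip [-221.97065115    0.           70.34340776] tcp [ 0.49425038 -0.02501115  0.07700799]
t 10.5 pos [ 0.4942 -0.025   0.0765] rot [-3.1403 -0.6965 -0.2021] F [ 0.2  -0.19 -2.05] T [0.17 0.84 0.03] w 0.0135 29.9996280670166
shift [ 0.0004 -0.     -0.0003] turn [-0.001   0.0016 -0.0003]
(375, 800, 3) (210, 800, 3)
```

View pics/m6.png

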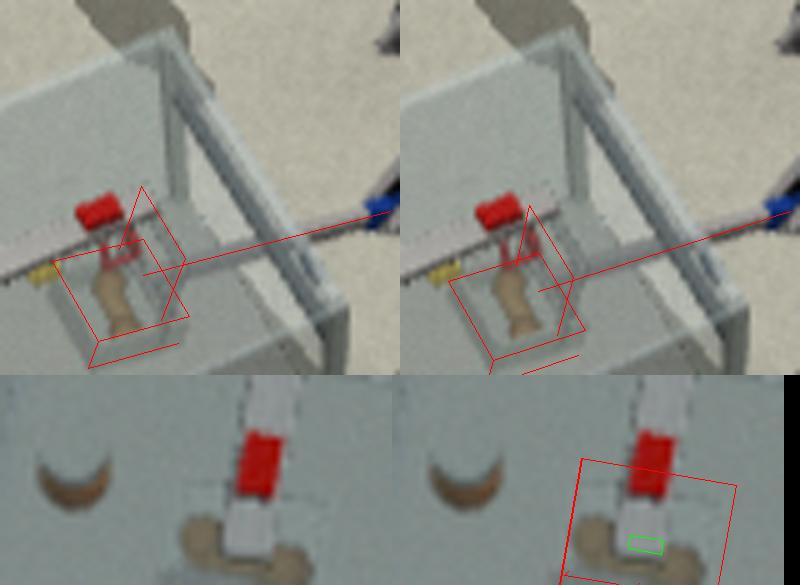

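The carrier inside the cabinet sits a little lower than the 18° model: the handle at x=200 is at y=266, against 261 for the 18° model and 272 for 13°. That makes it about 15.5° nose up, with the bar some 8 mm low and the lateral fit good. I'll set up a numeric edge fit so I don't need more viewing.

```bash
cat > ef.py <<'E'
from h import *
B=lambda x0,x1,y0,y1,z0,z1:[((x0,y,z),(x1,y,z)) for y in(y0,y1) for z in(z0,z1)]+[((x,y0,z),(x,y1,z)) for x in(x0,x1) for z in(z0,z1)]+[((x,y,z0),(x,y,z1)) for x in(x0,x1) for y in(y0,y1)]
L=B(25,200,-5,5,-8,8)[:4]+B(185,255,-35,35,-40,-10)+[((205,-32,59),(205,32,59)),((201,-32,55),(201,32,55)),((205,-36,55),(205,-36,-10)),((205,36,55),(205,36,-10)),((205,28,50),(205,28,-10)),((205,-28,50),(205,-28,-10))]
P=np.concatenate([np.linspace(a,b,60) for a,b in L])/1e3
def score(gm,o,th,dz=0,n='scene'):
    A=R.from_euler('xyz',o['ee_rot']);g=np.array(o['tool_pos'])+A.apply([0,0,.0087])+[0,0,dz]
    T=R.from_euler('z',o['ee_rot'][2])*R.from_euler('y',-np.radians(th))
    uv=proj(n,g+T.apply(P)).astype(np.float32)
    return cv2.remap(gm,uv[:,:1],uv[:,1:],cv2.INTER_LINEAR).mean()
def gmag(im):
    G=cv2.GaussianBlur(cv2.cvtColor(im,cv2.COLOR_BGR2GRAY).astype(np.float32),(0,0),.8)
    return np.minimum(np.hypot(cv2.Sobel(G,5,1,0),cv2.Sobel(G,5,0,1)),60)
def best(im,o,c,sp=8):
    gm=gmag(im);ths=np.arange(c-sp,c+sp,.25);r=[]
    for dz in(-.002,0,.002,.004):
        s=np.array([score(gm,o,t,dz) for t in ths]);i=s.argsort()[::-1][:1];r.append((dz,ths[i[0]],round(float(s[i[0]]),2)))
    print(r); return max(r,key=lambda q:q[2])
E
python3 - <<'E'
from ef import *
for f,o,c in[('s_m5.png',dict(tool_pos=[.3379,.0074,.0721],ee_rot=[-3.1405,-.3996,-.2017]),1),('in.png',dict(tool_pos=[.4697,-.0196,.0723],ee_rot=[-3.1404,-.3992,-.202]),1),('s_m6s.png',robot.get_obs(),15),('scene4.png',dict(tool_pos=[.34218453,.00756596,.11943786],ee_rot=[-3.14045639,-.17561594,-.20129611]),-11)]:
    best(cv2.imread('pics/'+f),o,c)
E
```

```text
[(-0.002, np.float64(2.0), 57.04), (0, np.float64(1.5), 57.04), (0.002, np.float64(0.75), 56.99), (0.004, np.float64(-0.25), 56.87)]
[(-0.002, np.float64(3.0), 42.43), (0, np.float64(2.5), 42.41), (0.002, np.float64(1.75), 42.37), (0.004, np.float64(1.25), 42.33)]
[(-0.002, np.float64(17.75), 46.35), (0, np.float64(17.25), 46.38), (0.002, np.float64(17.0), 46.28), (0.004, np.float64(16.5), 46.05)]
[(-0.002, np.float64(-9.75), 56.83), (0, np.float64(-10.5), 56.7), (0.002, np.float64(-12.0), 56.54), (0.004, np.float64(-13.0), 56.43)]
```

```bash
sed -i 's/,60)$/,250)/' ef.py
python3 - <<'E'
from ef import *
o=robot.get_obs();best(cv2.imread('pics/s_m6s.png'),o,15)
bar(-42,193,18,23.4)
E
```

```text
[(-0.002, np.float64(17.75), 64.45), (0, np.float64(17.5), 65.04), (0.002, np.float64(17.0), 65.2), (0.004, np.float64(16.75), 64.91)]
grip [-219.97065115    0.           77.34340776] tcp [ 0.49605194 -0.02537953  0.08386937]
t 10.6 pos [ 0.4948 -0.0251  0.0772] rot [-3.1401 -0.6974 -0.2023] F [-0.22  0.15 -1.31] T [0.21 0.83 0.03] w 0.0137 29.99960571527481
shift [ 0.0053 -0.     -0.0043] turn [-0.0011  0.0252 -0.0005]
```

Request:
{"api": "drive_tool", "payload": {"series": [[0.0,[0.001,0,-0.001],[0,0.005,0]],[0.0,[0.002,0,-0.002],[0,0.01,0]],[0.0,[0.0035,0,-0.003],[0,0.017,0]],[0.0,[0.005,0,-0.004],[0,0.025,0]],[0.0,[0.005,0,-0.0043],[0,0.025,0]]]}}

```text
time: 11.22
tool_pos: [0.4959, -0.0254, 0.0837]
ee_rot: [-3.14, -0.723, -0.202]
wrist_force: [-0.6, -0.0, -1.3]
width: 0.0139
finger_force: 30.0
```

Run:
```python
from ef import *
bar(-42,195,18,23.4)
best(snap('scene','s7.png')[:,:,::-1].copy(),robot.get_obs(),17)
```

```text
grip [-219.97065115    0.           79.34340776] tcp [ 0.49605194 -0.02537953  0.08586937]
t 11.22 pos [ 0.4959 -0.0254  0.0837] rot [-3.1401 -0.7229 -0.2023] F [-0.59 -0.   -1.32] T [0.21 0.81 0.02] w 0.0139 29.999662041664124
shift [ 0.0015 -0.0001 -0.0015] turn [-0.001  -0.0003 -0.0005]
[(-0.002, np.float64(24.75), 67.91), (0, np.float64(24.75), 67.38), (0.002, np.float64(24.75), 66.71), (0.004, np.float64(18.0), 66.71)]
```

Request:
{"api": "drive_tool", "payload": {"series": [[0.0,[0.0007,0,-0.0008],[0,0,0]],[0.0,[0.0014,0,-0.0016],[0,0,0]],[0.0,[0.002,0,-0.0022],[0,0,0]],[0.0,[0.002,0,-0.0022],[0,0,0]]]}}

```text
time: 11.78
tool_pos: [0.4961, -0.0255, 0.0868]
ee_rot: [-3.14, -0.723, -0.202]
wrist_force: [-0.1, -0.1, -1.5]
width: 0.0137
finger_force: 30.0
```

```bash
python3 -c "
from h import *
bar(-42,197,18,23.4)"
```

```text
grip [-219.97065115    0.           81.34340776] tcp [ 0.49605194 -0.02537953  0.08786937]
t 11.78 pos [ 0.4961 -0.0255  0.0868] rot [-3.1402 -0.7229 -0.2023] F [-0.09 -0.09 -1.45] T [0.17 0.79 0.01] w 0.0137 29.999624490737915
shift [ 0.0006 -0.0001 -0.0008] turn [-0.001  -0.0004 -0.0005]
```

Request:
{"api": "drive_tool", "payload": {"series": [[0.0,[0.0007,0,-0.0008],[0,0,0]],[0.0,[0.0014,0,-0.0016],[0,0,0]],[0.0,[0.0014,0,-0.0016],[0,0,0]]]}}

```text
time: 12.15
tool_pos: [0.4961, -0.0254, 0.089]
ee_rot: [-3.14, -0.723, -0.202]
wrist_force: [-0.5, 0.4, -2.3]
width: 0.0137
finger_force: 30.0
```

```bash
python3 -c "
from ef import *
bar(-42,198,18,23.4)
best(snap('scene','s8.png')[:,:,::-1].copy(),robot.get_obs(),17,4)"
```

```text
grip [-219.97065115    0.           82.34340776] tcp [ 0.49605194 -0.02537953  0.08886937]
t 12.15 pos [ 0.4961 -0.0254  0.089 ] rot [-3.1401 -0.723  -0.2023] F [-0.5   0.45 -2.35] T [ 0.18  0.79 -0.02] w 0.0137 29.99961018562317
shift [-0.0001 -0.      0.    ] turn [-0.001  -0.0004 -0.0005]
[(-0.002, np.float64(19.0), 67.05), (0, np.float64(18.75), 68.01), (0.002, np.float64(18.25), 68.62), (0.004, np.float64(17.75), 68.65)]
```

Request:
{"api": "drive_tool", "payload": {"series": [[0.0,[0.0007,0,-0.0008],[0,0,0]],[0.0,[0.0007,0,-0.0008],[0,0,0]]]}}

```text
time: 12.45
tool_pos: [0.4961, -0.0254, 0.09]
ee_rot: [-3.14, -0.723, -0.202]
wrist_force: [-0.4, -0.2, -1.2]
width: 0.0136
finger_force: 30.0
```

```bash
python3 -c "
from h import *
bar(-42,199,18,23.4)"
```

```text
grip [-219.97065115    0.           83.34340776] tcp [ 0.49605194 -0.02537953  0.08986937]
t 12.45 pos [ 0.4961 -0.0254  0.09  ] rot [-3.1401 -0.7229 -0.2024] F [-0.42 -0.19 -1.22] T [ 0.24  0.8  -0.02] w 0.0136 29.999661147594452
shift [-0.0001 -0.      0.0001] turn [-0.0011 -0.0003 -0.0005]
```

Request:
{"api": "drive_tool", "payload": {"series": [[0.0,[0.0007,0,-0.0008],[0,0,0]],[0.0,[0.0007,0,-0.0008],[0,0,0]]]}}

```text
time: 12.7
tool_pos: [0.4961, -0.0254, 0.091]
ee_rot: [-3.14, -0.723, -0.202]
wrist_force: [-0.9, -0.0, -1.1]
width: 0.0141
finger_force: 30.0
```

```bash
python3 -c "
from h import *
bar(-42,200,18,23.4)"
```

```text
grip [-219.97065115    0.           84.34340776] tcp [ 0.49605194 -0.02537953  0.09086937]
t 12.7 pos [ 0.4961 -0.0254  0.091 ] rot [-3.1401 -0.7229 -0.2024] F [-0.92 -0.04 -1.15] T [ 0.2   0.75 -0.06] w 0.0141 29.999585151672363
shift [-0.0001 -0.0001  0.0001] turn [-0.001  -0.0003 -0.0005]
```

Request:
{"api": "drive_tool", "payload": {"series": [[0.0,[0.0007,0,-0.0008],[0,0,0]],[0.0,[0.0007,0,-0.0008],[0,0,0]]]}}

```text
time: 12.95
tool_pos: [0.4961, -0.0254, 0.0921]
ee_rot: [-3.14, -0.723, -0.202]
wrist_force: [-0.9, -0.0, -2.2]
width: 0.0138
finger_force: 30.0
```

```bash
python3 -c "
from ef import *
bar(-42,201,18,23.4)
best(snap('scene','s9.png')[:,:,::-1].copy(),robot.get_obs(),17,4)"
```

```text
grip [-219.97065115    0.           85.34340776] tcp [ 0.49605194 -0.02537953  0.09186937]
t 12.95 pos [ 0.4961 -0.0254  0.0921] rot [-3.1402 -0.7229 -0.2023] F [-0.91 -0.03 -2.18] T [ 0.18  0.76 -0.04] w 0.0138 29.99963343143463
shift [-0.0002 -0.0001  0.0002] turn [-0.001  -0.0003 -0.0005]
[(-0.002, np.float64(19.0), 67.08), (0, np.float64(18.5), 68.08), (0.002, np.float64(18.25), 68.55), (0.004, np.float64(17.75), 68.49)]
```

Request:
{"api": "drive_tool", "payload": {"series": [[0.0,[0.0007,0,-0.0008],[0,0,0]],[0.0,[0.0007,0,-0.0008],[0,0,0]]]}}

```text
time: 13.25
tool_pos: [0.496, -0.0255, 0.0931]
ee_rot: [-3.14, -0.723, -0.202]
wrist_force: [0.0, 0.3, -2.1]
width: 0.0137
finger_force: 30.0
```

```bash
python3 -c "
from h import *
bar(-42,202,18,23.4)"
```

```text
grip [-219.97065115    0.           86.34340776] tcp [ 0.49605194 -0.02537953  0.09286937]
t 13.25 pos [ 0.496  -0.0255  0.0931] rot [-3.1402 -0.7229 -0.2024] F [ 0.01  0.3  -2.14] T [ 0.2   0.81 -0.07] w 0.0137 29.999661147594452
shift [-0.0002 -0.0001  0.0002] turn [-0.001  -0.0003 -0.0005]
```

Request:
{"api": "drive_tool", "payload": {"series": [[0.0,[0.0007,0,-0.0008],[0,0,0]],[0.0,[0.0007,0,-0.0008],[0,0,0]]]}}

```text
time: 13.5
tool_pos: [0.4961, -0.0254, 0.0942]
ee_rot: [-3.14, -0.723, -0.202]
wrist_force: [-0.0, 0.5, -1.5]
width: 0.0136
finger_force: 30.0
```

```bash
python3 -c "
from h import *
bar(-42,203,18,23.4)"
```

```text
grip [-219.97065115    0.           87.34340776] tcp [ 0.49605194 -0.02537953  0.09386937]
t 13.5 pos [ 0.4961 -0.0254  0.0942] rot [-3.1401 -0.7229 -0.2023] F [-0.    0.5  -1.51] T [ 0.24  0.78 -0.05] w 0.0136 29.999624490737915
shift [-0.0002 -0.0001  0.0003] turn [-0.001  -0.0003 -0.0005]
```

Request:
{"api": "drive_tool", "payload": {"series": [[0.0,[0.0007,0,-0.0008],[0,0,0]],[0.0,[0.0007,0,-0.0008],[0,0,0]]]}}

```text
time: 13.75
tool_pos: [0.4961, -0.0254, 0.0953]
ee_rot: [-3.14, -0.723, -0.202]
wrist_force: [-0.3, -0.1, -2.1]
width: 0.0137
finger_force: 30.0
```

```bash
python3 -c "
from ef import *
bar(-42,204,18,23.4)
best(snap('scene','s10.png')[:,:,::-1].copy(),robot.get_obs(),17,4)"
```

```text
grip [-219.97065115    0.           88.34340776] tcp [ 0.49605194 -0.02537953  0.09486937]
t 13.75 pos [ 0.4961 -0.0254  0.0953] rot [-3.1401 -0.7229 -0.2024] F [-0.28 -0.11 -2.14] T [0.27 0.79 0.02] w 0.0137 29.99966472387314
shift [-0.0003 -0.0001  0.0003] turn [-0.001  -0.0004 -0.0005]
[(-0.002, np.float64(18.75), 68.46), (0, np.float64(18.5), 69.39), (0.002, np.float64(18.0), 69.9), (0.004, np.float64(17.5), 69.8)]
```

Request:
{"api": "drive_tool", "payload": {"series": [[0.0,[0.0007,0,-0.0008],[0,0,0]],[0.0,[0.0007,0,-0.0008],[0,0,0]]]}}

```text
time: 14.05
tool_pos: [0.4959, -0.0254, 0.0962]
ee_rot: [-3.14, -0.723, -0.202]
wrist_force: [-0.2, 0.0, -2.2]
width: 0.0137
finger_force: 30.0
```

```bash
python3 -c "
from h import *
bar(-42,205,18,23.4)"
```

```text
grip [-219.97065115    0.           89.34340776] tcp [ 0.49605194 -0.02537953  0.09586937]
t 14.05 pos [ 0.4959 -0.0254  0.0962] rot [-3.1401 -0.7226 -0.2023] F [-0.18  0.03 -2.16] T [0.22 0.86 0.06] w 0.0137 29.999679923057556
shift [-0.0001 -0.0001  0.0003] turn [-0.001   0.     -0.0005]
```

Request:
{"api": "drive_tool", "payload": {"series": [[0.0,[0.0007,0,-0.0008],[0,0,0]],[0.0,[0.0007,0,-0.0008],[0,0,0]]]}}

```text
time: 14.3
tool_pos: [0.496, -0.0254, 0.0973]
ee_rot: [-3.14, -0.723, -0.202]
wrist_force: [-0.8, 0.0, -1.9]
width: 0.0139
finger_force: 30.0
```

```bash
python3 -c "
from ef import *
bar(-42,206,18,23.4)
best(snap('scene','s11.png')[:,:,::-1].copy(),robot.get_obs(),17,4)
r=[];gm={}
A=cv2.imread('pics/s10.png')
def g(f): return cv2.cvtColor(cv2.imread('pics/'+f),cv2.COLOR_BGR2GRAY)[200:226,232:262].astype(np.float32)
for a,b in(('s7.png','s8.png'),('s8.png','s9.png'),('s9.png','s10.png'),('s10.png','s11.png')):
    W=np.eye(2,3,dtype=np.float32);cc,W=cv2.findTransformECC(g(a),g(b),W,cv2.MOTION_TRANSLATION);print(a,b,round(cc,4),W[:,2])
p=cabw([-20,0,120]);print(proj('scene',[p,p+[0,0,.001]]))
"
```

```text
grip [-219.97065115    0.           90.34340776] tcp [ 0.49605194 -0.02537953  0.09686937]
t 14.3 pos [ 0.496  -0.0254  0.0973] rot [-3.1401 -0.7227 -0.2023] F [-0.75  0.05 -1.88] T [0.23 0.78 0.01] w 0.0139 29.999596774578094
shift [-0.0003 -0.      0.0004] turn [-0.0011 -0.0002 -0.0005]
[(-0.002, np.float64(18.25), 68.97), (0, np.float64(18.0), 69.86), (0.002, np.float64(17.5), 70.24), (0.004, np.float64(17.0), 70.02)]
s7.png s8.png 0.9672 [-0.12681293 -0.69559383]
s8.png s9.png 0.8501 [-0.01008295 -0.94374686]
s9.png s10.png 0.8824 [-0.06762607 -0.9826691 ]
s10.png s11.png 0.9679 [-0.14989181 -0.07578278]
[[248.71558987 207.45155554]
 [248.69894516 207.29794687]]
```

```bash
python3 -c "
from ef import *
bar(-38,197.5,16,25.4)
bar(-15.5,197.5,16,25.4)
"
```

```text
grip [-219.8985931     0.           88.12494878] tcp [ 0.49612254 -0.02539397  0.09465092]
t 14.35 pos [ 0.496  -0.0254  0.0974] rot [-3.1401 -0.7228 -0.2024] F [ 0.48  0.45 -1.69] T [0.23 0.87 0.01] w 0.0137 29.99940723180771
shift [-0.0017 -0.0001  0.0021] turn [-0.001  -0.0003 -0.0005]
grip [-197.3985931     0.           88.12494878] tcp [ 0.51816641 -0.02990151  0.09465092]
t 14.35 pos [ 0.496  -0.0254  0.0974] rot [-3.1401 -0.7228 -0.2024] F [ 0.48  0.45 -1.69] T [0.23 0.87 0.01] w 0.0137 29.99940723180771
shift [ 0.0151 -0.0001  0.017 ] turn [-0.001  -0.0003 -0.0005]
```

Request:
{"api": "drive_tool", "payload": {"series": [[0.0,[-0.001,0,0.001],[0,0,0]],[0.0,[-0.0017,0,0.002],[0,0,0]],[0.0,[-0.0017,0,0.002],[0,0,0]]]}}

```text
time: 14.72
tool_pos: [0.4959, -0.0254, 0.0944]
ee_rot: [-3.14, -0.722, -0.202]
wrist_force: [0.6, -0.1, -1.9]
width: 0.0139
finger_force: 30.0
```

Request:
{"api": "drive_tool", "payload": {"series": [[0.0,[0.0015,0,0.0013],[0,0,0]],[0.0,[0.003,0,0.0027],[0,0,0]],[0.0,[0.005,0,0.0044],[0,0,0]],[0.0,[0.0065,0,0.0058],[0,0,0]],[0.0,[0.0075,0,0.0066],[0,0,0]]]}}

```text
time: 15.35
tool_pos: [0.5059, -0.0275, 0.0946]
ee_rot: [-3.14, -0.722, -0.202]
wrist_force: [-0.0, 0.7, -2.0]
width: 0.0138
finger_force: 30.0
```

```bash
python3 -c "
from ef import *
bar(-15.5,197.5,16,25.4)
best(snap('scene','s12.png')[:,:,::-1].copy(),robot.get_obs(),17,4)
"
```

```text
grip [-197.3985931     0.           88.12494878] tcp [ 0.51816641 -0.02990151  0.09465092]
t 15.35 pos [ 0.5059 -0.0275  0.0946] rot [-3.1402 -0.7225 -0.2023] F [-0.04  0.68 -2.02] T [ 0.21  0.79 -0.  ] w 0.0138 29.999595880508423
shift [ 0.0094 -0.0001  0.0082] turn [-0.001   0.0001 -0.0005]
[(-0.002, np.float64(18.5), 68.88), (0, np.float64(18.25), 69.17), (0.002, np.float64(17.75), 69.08), (0.004, np.float64(17.25), 68.46)]
```

Request:
{"api": "drive_tool", "payload": {"series": [[0.0,[0.0015,0,0.0013],[0,0,0]],[0.0,[0.0035,0,0.0031],[0,0,0]],[0.0,[0.0055,0,0.0048],[0,0,0]],[0.0,[0.0075,0,0.0066],[0,0,0]],[0.0,[0.009,0,0.008],[0,0,0]]]}}

```text
time: 16.02
tool_pos: [0.5178, -0.0299, 0.0946]
ee_rot: [-3.14, -0.723, -0.202]
wrist_force: [-0.5, -0.4, -1.9]
width: 0.0138
finger_force: 30.0
```

```bash
cat >> h.py <<'E'
def hook(im):
    "cab x (mm) of the red block's centroid, from a top picture (BGR)"
    q=im.astype(int);w=np.clip(q[:,:,2]-np.maximum(q[:,:,0],q[:,:,1])-40,0,None).astype(float);w[:150]=0;w[195:]=0;w[:,:290]=0;w[:,330:]=0
    yy,xx=np.indices(w.shape);p=atz('top',((w*xx).sum()/w.sum(),(w*yy).sum()/w.sum()),.225)-[CAB[0],CAB[1],0]
    return 1e3*(np.cos(CAB[2])*p[0]+np.sin(CAB[2])*p[1])
E
python3 -c "
from ef import *
bar(-15.5,197.5,16,25.4)
best(snap('scene','s13.png')[:,:,::-1].copy(),robot.get_obs(),17,4)
for f in('top0.png','int.png','t6.png'):print(f,hook(cv2.imread('pics/'+f)))
print(hook(snap('top','t13.png')[:,:,::-1]))
"
```

```text
grip [-197.3985931     0.           88.12494878] tcp [ 0.51816641 -0.02990151  0.09465092]
t 16.02 pos [ 0.5178 -0.0299  0.0946] rot [-3.1402 -0.7226 -0.2023] F [-0.49 -0.42 -1.92] T [0.19 0.77 0.  ] w 0.0138 29.999690651893616
shift [ 0.0003 -0.0001  0.0002] turn [-0.001  -0.     -0.0005]
[(-0.002, np.float64(18.25), 74.13), (0, np.float64(17.75), 75.4), (0.002, np.float64(17.5), 76.31), (0.004, np.float64(17.25), 76.79)]
top0.png -0.6293894785105183
int.png -0.6138164449184887
t6.png -0.6824060995523895
-0.6985121187300897
```

Request:
{"api": "drive_tool", "payload": {"series": [[0.0,[-0.001,0,0.0011],[0,0,0]],[0.0,[-0.002,0,0.0022],[0,0,0]],[0.0,[-0.003,0,0.0034],[0,0,0]],[0.0,[-0.004,0,0.0045],[0,0,0]],[0.0,[-0.005,0,0.0056],[0,0,0]]]}}

```text
time: 16.75
tool_pos: [0.5188, -0.03, 0.0887]
ee_rot: [-3.14, -0.727, -0.202]
wrist_force: [0.6, -0.3, 2.0]
width: 0.0138
finger_force: 30.0
```

```bash
python3 -c "
from ef import *
bar(-15.5,190,16,25.4)
best(snap('scene','s14.png')[:,:,::-1].copy(),robot.get_obs(),17,4)
print(hook(snap('top','t14.png')[:,:,::-1]))
"
```

```text
grip [-197.3985931     0.           80.62494878] tcp [ 0.51816641 -0.02990151  0.08715092]
t 16.75 pos [ 0.5188 -0.03    0.0887] rot [-3.1398 -0.7266 -0.2024] F [ 0.64 -0.31  1.98] T [ 0.02 -0.18 -0.04] w 0.0138 30.000579357147217
shift [-0.0015  0.      0.0008] turn [-0.0013 -0.0041 -0.0005]
[(-0.002, np.float64(19.0), 71.24), (0, np.float64(18.75), 72.57), (0.002, np.float64(18.5), 73.62), (0.004, np.float64(18.25), 74.23)]
-0.6736734792606135
```

Request:
{"api": "drive_tool", "payload": {"series": [[0.0,[-0.001,0,0.0011],[0,0,0]],[0.0,[-0.002,0,0.0022],[0,0,0]],[0.0,[-0.003,0,0.0034],[0,0,0]],[0.0,[-0.004,0,0.0045],[0,0,0]],[0.0,[-0.005,0,0.0056],[0,0,0]]]}}

```text
time: 17.48
tool_pos: [0.5184, -0.0299, 0.0806]
ee_rot: [-3.14, -0.725, -0.202]
wrist_force: [2.7, -0.5, 4.9]
width: 0.014
finger_force: 30.0
```

```bash
python3 -c "
from ef import *
bar(-15.5,182.5,16,25.4)
best(snap('scene','s15.png')[:,:,::-1].copy(),robot.get_obs(),17,4)
print(hook(snap('top','t15.png')[:,:,::-1]))
"
```

```text
grip [-197.3985931     0.           73.12494878] tcp [ 0.51816641 -0.02990151  0.07965092]
t 17.48 pos [ 0.5184 -0.0299  0.0806] rot [-3.14   -0.7252 -0.2024] F [ 2.73 -0.48  4.87] T [-0.21 -1.16 -0.02] w 0.014 30.000730454921722
shift [-0.0008  0.      0.0006] turn [-0.0012 -0.0026 -0.0005]
[(-0.002, np.float64(20.75), 67.83), (0, np.float64(20.75), 69.33), (0.002, np.float64(20.25), 70.52), (0.004, np.float64(20.0), 71.47)]
-3.4530137641131096
```

The bar landed on the tip: T_y flipped from +0.8 to −1.2. It needs to go further back, so I'll lift off gently and advance.

Request:
{"api": "drive_tool", "payload": {"series": [[0.0,[0.001,0,-0.0011],[0,0,0]],[0.0,[0.002,0,-0.0022],[0,0,0]],[0.0,[0.003,0,-0.0034],[0,0,0]],[0.0,[0.004,0,-0.0045],[0,0,0]],[0.0,[0.004,0,-0.0045],[0,0,0]]]}}

```text
time: 18.2
tool_pos: [0.5156, -0.0295, 0.083]
ee_rot: [-3.141, -0.717, -0.202]
wrist_force: [-0.9, 0.5, -0.8]
width: 0.0134
finger_force: 30.0
```

```bash
python3 -c "
from ef import *
bar(-15.5,190,16,25.4)
best(snap('scene','s16.png')[:,:,::-1].copy(),robot.get_obs(),17,4)
print(hook(snap('top','t16.png')[:,:,::-1]))
for f in ('s13.png','s14.png','s15.png','s16.png'):
    q=cv2.imread('pics/'+f).astype(int);w=np.clip(q[:,:,2]-np.maximum(q[:,:,0],q[:,:,1])-40,0,None)[185:205,232:255].astype(float);yy,xx=np.indices(w.shape);print(f,(w*xx).sum()/w.sum()+232,(w*yy).sum()/w.sum()+185,w.sum())
print(proj('scene',[cabw([0,0,220]),cabw([10,0,220])]))
"
```

```text
grip [-197.3985931     0.           80.62494878] tcp [ 0.51816641 -0.02990151  0.08715092]
t 18.2 pos [ 0.5156 -0.0295  0.083 ] rot [-3.1405 -0.7167 -0.2022] F [-0.91  0.55 -0.75] T [ 0.16  0.53 -0.01] w 0.0134 29.999965131282806
shift [ 0.0047 -0.0002 -0.0014] turn [-0.0007  0.0059 -0.0004]
[(-0.002, np.float64(20.5), 67.89), (0, np.float64(20.0), 69.41), (0.002, np.float64(19.5), 70.76), (0.004, np.float64(19.0), 71.82)]
-3.478813751570007
s13.png 241.43898352415528 192.11505166154706 3581.0
s14.png 241.4563025210084 192.10392156862744 3570.0
s15.png 242.3535129130797 191.85504026659262 3601.0
s16.png 242.3600554785021 191.85880721220528 3605.0
[[241.31259799 193.65705227]
 [238.47802212 194.91473961]]
```

Request:
{"api": "drive_tool", "payload": {"series": [[0.0,[0,0,0],[0,0,0]],[0.0,[0,0,0],[0,0,0]]]}}

```text
time: 18.55
tool_pos: [0.5168, -0.0297, 0.0845]
ee_rot: [-3.14, -0.72, -0.202]
wrist_force: [0.8, -0.2, -2.3]
width: 0.0139
finger_force: 30.0
```

```bash
python3 -c "
from ef import *
bar(-15.5,188.5,16,25.4)
o=robot.get_obs();print(o['joint_positions'],o['joint_torque'],o['qvel'])
"
```

```text
grip [-197.3985931     0.           79.12494878] tcp [ 0.51816641 -0.02990151  0.08565092]
t 18.55 pos [ 0.5168 -0.0297  0.0845] rot [-3.1403 -0.7202 -0.2024] F [ 0.8  -0.15 -2.32] T [0.2  0.83 0.03] w 0.0139 29.999672770500183
shift [ 0.0018 -0.0001  0.    ] turn [-0.0009  0.0024 -0.0005]
[-0.14322652 -0.32594113  2.20751064 -0.0731353   0.5418129   1.67796849] [ 4.93415224e-03 -1.66854554e+01 -3.06278336e+01 -1.71346427e-01
 -3.38968769e+00  9.88553977e-03] [-1.11862858e-03  3.68789454e-05 -6.72815387e-03  2.12942973e-04
 -4.49104643e-03 -9.23987936e-04]
```

```bash
python3 -c "
from ef import *
bar(-22,197,18.5,22.8)
bar(-14,197,18.5,22.8)
best(snap('scene','s17.png')[:,:,::-1].copy(),robot.get_obs(),18,4)
"
```

```text
grip [-198.95459321    0.           79.7947444 ] tcp [ 0.51665312 -0.02959207  0.08633074]
t 18.55 pos [ 0.5168 -0.0297  0.0845] rot [-3.1403 -0.7202 -0.2024] F [ 0.8  -0.15 -2.32] T [0.2  0.83 0.03] w 0.0139 29.999672770500183
shift [ 0.0011 -0.0001 -0.0015] turn [-0.0009  0.0006 -0.0005]
grip [-190.95459321    0.           79.7947444 ] tcp [ 0.52449094 -0.03119475  0.08633074]
t 18.55 pos [ 0.5168 -0.0297  0.0845] rot [-3.1403 -0.7202 -0.2024] F [ 0.8  -0.15 -2.32] T [0.2  0.83 0.03] w 0.0139 29.999672770500183
shift [ 0.0071 -0.0001  0.0038] turn [-0.0009  0.0006 -0.0005]
[(-0.002, np.float64(20.25), 69.6), (0, np.float64(20.0), 71.03), (0.002, np.float64(19.5), 72.26), (0.004, np.float64(19.25), 73.23)]
```

Request:
{"api": "drive_tool", "payload": {"series": [[0.0,[0.0005,0,-0.0005],[0,0,0]],[0.0,[0.0017,0,0.0006],[0,0,0]],[0.0,[0.003,0,0.0017],[0,0,0]],[0.0,[0.0043,0,0.0028],[0,0,0]],[0.0,[0.0054,0,0.0038],[0,0,0]]]}}

```text
time: 19.23
tool_pos: [0.5241, -0.0312, 0.0863]
ee_rot: [-3.14, -0.723, -0.202]
wrist_force: [-0.2, -0.4, -1.5]
width: 0.0137
finger_force: 30.0
```

```bash
python3 -c "
from ef import *
bar(-14,197,18.5,22.8)
print(hook(snap('top','t18.png')[:,:,::-1]))
"
```

```text
grip [-190.95459321    0.           79.7947444 ] tcp [ 0.52449094 -0.03119475  0.08633074]
t 19.23 pos [ 0.5241 -0.0312  0.0863] rot [-3.1401 -0.7226 -0.2024] F [-0.22 -0.44 -1.51] T [ 0.15  0.76 -0.05] w 0.0137 29.999608397483826
shift [ 0.0003 -0.      0.0003] turn [-0.001  -0.0018 -0.0005]
-3.407232694552244
```

Request:
{"api": "drive_tool", "payload": {"series": [[0.0,[0.0007,0,0.0007],[0,0,0]],[0.0,[0.0015,0,0.0013],[0,0,0]],[0.0,[0.0015,0,0.0013],[0,0,0]]]}}

```text
time: 19.65
tool_pos: [0.526, -0.0316, 0.0864]
ee_rot: [-3.14, -0.723, -0.202]
wrist_force: [-0.6, 0.2, -1.3]
width: 0.0141
finger_force: 30.0
```

```bash
python3 -c "
from ef import *
bar(-12,197,18.5,22.8)
print(hook(snap('top','t19.png')[:,:,::-1]))
"
```

```text
grip [-188.95459321    0.           79.7947444 ] tcp [ 0.52645039 -0.03159542  0.08633074]
t 19.65 pos [ 0.526  -0.0316  0.0864] rot [-3.1401 -0.7227 -0.2024] F [-0.6   0.2  -1.34] T [ 0.19  0.74 -0.02] w 0.0141 29.999602138996124
shift [ 0.0003 -0.0001  0.0003] turn [-0.001  -0.0019 -0.0005]
-3.424929834155585
```

Request:
{"api": "drive_tool", "payload": {"series": [[0.0,[0.0007,0,0.0007],[0,0,0]],[0.0,[0.0015,0,0.0013],[0,0,0]],[0.0,[0.0015,0,0.0013],[0,0,0]]]}}

```text
time: 20.08
tool_pos: [0.5279, -0.032, 0.0864]
ee_rot: [-3.14, -0.723, -0.202]
wrist_force: [-0.7, -0.1, -1.7]
width: 0.0136
finger_force: 30.0
```

```bash
python3 -c "
from ef import *
bar(-10,197,18.5,22.8)
print(hook(snap('top','t20.png')[:,:,::-1]))
"
```

```text
grip [-186.95459321    0.           79.7947444 ] tcp [ 0.52840985 -0.0319961   0.08633074]
t 20.07 pos [ 0.5279 -0.032   0.0864] rot [-3.1401 -0.7227 -0.2024] F [-0.65 -0.06 -1.71] T [0.23 0.78 0.01] w 0.0136 29.999743402004242
shift [ 0.0003 -0.0001  0.0004] turn [-0.001  -0.0019 -0.0005]
-3.3743331466835964
```

Request:
{"api": "drive_tool", "payload": {"series": [[0.0,[0.0007,0,0.0007],[0,0,0]],[0.0,[0.0015,0,0.0013],[0,0,0]],[0.0,[0.0015,0,0.0013],[0,0,0]]]}}

```text
time: 20.5
tool_pos: [0.5299, -0.0324, 0.0864]
ee_rot: [-3.14, -0.723, -0.202]
wrist_force: [-0.5, -0.8, -2.2]
width: 0.0138
finger_force: 30.0
```

```bash
python3 -c "
from ef import *
bar(-8,197,18.5,22.8)
print(hook(snap('top','t21.png')[:,:,::-1]))
best(snap('scene','s21.png')[:,:,::-1].copy(),robot.get_obs(),18,4)
"
```

```text
grip [-184.95459321    0.           79.7947444 ] tcp [ 0.5303693  -0.03239677  0.08633074]
t 20.5 pos [ 0.5299 -0.0324  0.0864] rot [-3.1401 -0.7227 -0.2024] F [-0.51 -0.79 -2.17] T [0.23 0.78 0.06] w 0.0138 29.99963343143463
shift [ 0.0003 -0.0001  0.0004] turn [-0.001  -0.0019 -0.0005]
-3.3863386901379737
[(-0.002, np.float64(21.75), 70.68), (0, np.float64(21.75), 71.18), (0.002, np.float64(21.75), 71.18), (0.004, np.float64(19.75), 71.14)]
```

Request:
{"api": "drive_tool", "payload": {"series": [[0.0,[0.0007,0,0.0007],[0,0,0]],[0.0,[0.0015,0,0.0013],[0,0,0]],[0.0,[0.0015,0,0.0013],[0,0,0]]]}}

```text
time: 20.98
tool_pos: [0.5312, -0.0326, 0.0857]
ee_rot: [-3.14, -0.721, -0.202]
wrist_force: [-3.4, 0.6, -2.4]
width: 0.0137
finger_force: 30.0
```

```bash
python3 -c "
from ef import *
bar(-6,197,18.5,22.8)
print(hook(snap('top','t22.png')[:,:,::-1]))
"
```

```text
grip [-182.95459321    0.           79.7947444 ] tcp [ 0.53232876 -0.03279744  0.08633074]
t 20.98 pos [ 0.5312 -0.0326  0.0857] rot [-3.1402 -0.7211 -0.2023] F [-3.36  0.61 -2.35] T [0.22 0.94 0.01] w 0.0137 29.999924898147583
shift [ 0.0013 -0.0001  0.0002] turn [-0.001  -0.0003 -0.0004]
-3.2905309956371167
```

Request:
{"api": "drive_tool", "payload": {"series": [[0.0,[0.0007,0,0.0007],[0,0,0]],[0.0,[0.0015,0,0.0013],[0,0,0]],[0.0,[0.0015,0,0.0013],[0,0,0]]]}}

```text
time: 21.4
tool_pos: [0.5335, -0.0331, 0.086]
ee_rot: [-3.14, -0.722, -0.202]
wrist_force: [-2.0, 0.8, -2.2]
width: 0.0137
finger_force: 30.0
```

```bash
python3 -c "
from ef import *
bar(-4,197,18.5,22.8)
print(hook(snap('top','t23.png')[:,:,::-1]))
"
```

```text
grip [-180.95459321    0.           79.7947444 ] tcp [ 0.53428821 -0.03319811  0.08633074]
t 21.4 pos [ 0.5335 -0.0331  0.086 ] rot [-3.1402 -0.7217 -0.2023] F [-1.99  0.82 -2.23] T [ 0.31  1.15 -0.02] w 0.0137 29.99962091445923
shift [ 0.0008 -0.0001  0.0003] turn [-0.001  -0.0009 -0.0005]
-0.7145654029551111
```

Request:
{"api": "drive_tool", "payload": {"series": [[0.0,[0.0007,0,0.0007],[0,0,0]],[0.0,[0.0015,0,0.0013],[0,0,0]],[0.0,[0.0015,0,0.0013],[0,0,0]]]}}

```text
time: 21.82
tool_pos: [0.5355, -0.0335, 0.0862]
ee_rot: [-3.14, -0.722, -0.202]
wrist_force: [-2.5, 0.3, -3.9]
width: 0.0139
finger_force: 30.0
```

```bash
python3 -c "
from ef import *
bar(-2,197,18.5,22.8)
print(hook(snap('top','t24.png')[:,:,::-1]))
"
```

```text
grip [-178.95459321    0.           79.7947444 ] tcp [ 0.53624767 -0.03359878  0.08633074]
t 21.82 pos [ 0.5355 -0.0335  0.0862] rot [-3.1402 -0.7221 -0.2024] F [-2.46  0.26 -3.85] T [0.31 1.26 0.08] w 0.0139 29.99952882528305
shift [ 0.0006 -0.0001  0.0004] turn [-0.001  -0.0013 -0.0005]
1.2427704627245395
```

Request:
{"api": "drive_tool", "payload": {"series": [[0.0,[-0.001,0,-0.0007],[0,0,0]],[0.0,[-0.0025,0,-0.0018],[0,0,0]],[0.0,[-0.0027,0,-0.002],[0,0,0]],[0.0,[-0.0032,0,-0.0014],[0,0,0]],[0.0,[-0.0037,0,-0.0008],[0,0,0]]]}}

```text
time: 22.5
tool_pos: [0.5326, -0.0329, 0.0848]
ee_rot: [-3.14, -0.723, -0.202]
wrist_force: [-0.2, 0.1, -2.0]
width: 0.0136
finger_force: 30.0
```

```bash
python3 -c "
from ef import *
bar(-5,196,18.5,22.8)
print(hook(snap('top','t25.png')[:,:,::-1]))
best(snap('scene','s25.png')[:,:,::-1].copy(),robot.get_obs(),18,4)
"
```

```text
grip [-181.95459321    0.           78.7947444 ] tcp [ 0.53330849 -0.03299777  0.08533074]
t 22.5 pos [ 0.5326 -0.0329  0.0848] rot [-3.1401 -0.7232 -0.2024] F [-0.23  0.11 -1.98] T [ 0.22  0.74 -0.01] w 0.0136 29.999650418758392
shift [ 0.0009 -0.      0.0001] turn [-0.001  -0.0023 -0.0006]
1.1646458167961642
[(-0.002, np.float64(21.75), 70.49), (0, np.float64(21.75), 70.96), (0.002, np.float64(21.75), 70.81), (0.004, np.float64(21.5), 70.27)]
```

Request:
{"api": "drive_tool", "payload": {"series": [[0.0,[-0.0007,0,0.0008],[0,0,0]],[0.0,[-0.0014,0,0.0016],[0,0,0]],[0.0,[-0.002,0,0.0023],[0,0,0]],[0.0,[-0.0027,0,0.003],[0,0,0]],[0.0,[-0.0027,0,0.003],[0,0,0]]]}}

```text
time: 23.22
tool_pos: [0.5322, -0.0329, 0.0803]
ee_rot: [-3.14, -0.722, -0.202]
wrist_force: [-0.1, 0.2, -1.5]
width: 0.014
finger_force: 30.0
```

```bash
python3 -c "
from ef import *
bar(-5,192,18.5,22.8)
print(hook(snap('top','t26.png')[:,:,::-1]))
best(snap('scene','s26.png')[:,:,::-1].copy(),robot.get_obs(),18,4)
"
```

```text
grip [-181.95459321    0.           74.7947444 ] tcp [ 0.53330849 -0.03299777  0.08133074]
t 23.23 pos [ 0.5322 -0.0329  0.0803] rot [-3.1402 -0.7223 -0.2024] F [-0.11  0.16 -1.55] T [0.18 0.76 0.02] w 0.014 29.999653100967407
shift [ 0.0015 -0.0001 -0.    ] turn [-0.001  -0.0015 -0.0005]
1.1714840247559262
[(-0.002, np.float64(21.75), 69.19), (0, np.float64(21.75), 70.09), (0.002, np.float64(21.75), 70.39), (0.004, np.float64(21.75), 70.12)]
```

Request:
{"api": "drive_tool", "payload": {"series": [[0.0,[-0.001,0,0.0011],[0,0,0]],[0.0,[-0.002,0,0.0022],[0,0,0]],[0.0,[-0.003,0,0.0034],[0,0,0]],[0.0,[-0.004,0,0.0045],[0,0,0]],[0.0,[-0.004,0,0.0045],[0,0,0]]]}}

```text
time: 23.95
tool_pos: [0.5322, -0.0328, 0.0742]
ee_rot: [-3.14, -0.722, -0.202]
wrist_force: [0.5, 0.2, -2.3]
width: 0.0139
finger_force: 30.0
```

```bash
python3 -c "
from ef import *
bar(-5,184,18.5,22.8)
print(hook(snap('top','t27.png')[:,:,::-1]))
"
```

```text
grip [-181.95459321    0.           66.7947444 ] tcp [ 0.53330849 -0.03299777  0.07333074]
t 23.95 pos [ 0.5322 -0.0328  0.0742] rot [-3.1402 -0.7221 -0.2023] F [ 0.54  0.18 -2.25] T [0.23 0.78 0.03] w 0.0139 29.99953329563141
shift [ 0.0003 -0.      0.0014] turn [-0.001  -0.0013 -0.0005]
1.2105987535381935
```

Request:
{"api": "drive_tool", "payload": {"series": [[0.0,[-0.001,0,0.0011],[0,0,0]],[0.0,[-0.002,0,0.0022],[0,0,0]],[0.0,[-0.003,0,0.0034],[0,0,0]],[0.0,[-0.0035,0,0.004],[0,0,0]],[0.0,[-0.0035,0,0.004],[0,0,0]]]}}

```text
time: 24.62
tool_pos: [0.5323, -0.0328, 0.069]
ee_rot: [-3.14, -0.722, -0.202]
wrist_force: [0.9, 0.0, -2.1]
width: 0.014
finger_force: 30.0
```

```bash
python3 -c "
from ef import *
bar(-5,178,18.5,22.8)
print(hook(snap('top','t28.png')[:,:,::-1]))
"
```

```text
grip [-181.95459321    0.           60.7947444 ] tcp [ 0.53330849 -0.03299777  0.06733074]
t 24.62 pos [ 0.5323 -0.0328  0.069 ] rot [-3.1402 -0.7223 -0.2023] F [ 0.93  0.   -2.13] T [0.19 0.84 0.03] w 0.014 29.99961107969284
shift [-0.0003 -0.      0.002 ] turn [-0.001  -0.0015 -0.0005]
1.1928921660905427
```

Request:
{"api": "drive_tool", "payload": {"series": [[0.0,[-0.001,0,0.0011],[0,0,0]],[0.0,[-0.002,0,0.0022],[0,0,0]],[0.0,[-0.003,0,0.0034],[0,0,0]],[0.0,[-0.004,0,0.0045],[0,0,0]],[0.0,[-0.004,0,0.0045],[0,0,0]]]}}

```text
time: 25.3
tool_pos: [0.5322, -0.0328, 0.0629]
ee_rot: [-3.14, -0.722, -0.202]
wrist_force: [0.0, 0.8, -2.2]
width: 0.0135
finger_force: 30.0
```

```bash
python3 -c "
from ef import *
bar(-5,172,18.5,22.8)
"
```

```text
grip [-181.95459321    0.           54.7947444 ] tcp [ 0.53330849 -0.03299777  0.06133074]
t 25.3 pos [ 0.5322 -0.0328  0.0629] rot [-3.1402 -0.7221 -0.2023] F [ 0.04  0.81 -2.17] T [ 0.21  0.79 -0.02] w 0.0135 29.999630749225616
shift [-0.0002 -0.      0.0019] turn [-0.001  -0.0013 -0.0004]
```

Request:
{"api": "drive_tool", "payload": {"series": [[0.0,[-0.001,0,0.0011],[0,0,0]],[0.0,[-0.002,0,0.0022],[0,0,0]],[0.0,[-0.002,0,0.0022],[0,0,0]]]}}

```text
time: 25.68
tool_pos: [0.5321, -0.0328, 0.0599]
ee_rot: [-3.14, -0.722, -0.202]
wrist_force: [-0.3, -0.1, -2.1]
width: 0.0141
finger_force: 30.0
```

```bash
python3 -c "
from ef import *
bar(-5,169,18.5,22.8)
"
```

```text
grip [-181.95459321    0.           51.7947444 ] tcp [ 0.53330849 -0.03299777  0.05833074]
t 25.68 pos [ 0.5321 -0.0328  0.0599] rot [-3.1402 -0.7221 -0.2023] F [-0.33 -0.12 -2.13] T [ 0.19  0.81 -0.06] w 0.0141 29.999678134918213
shift [-0.0001 -0.      0.002 ] turn [-0.001  -0.0013 -0.0005]
```

Request:
{"api": "drive_tool", "payload": {"series": [[0.0,[-0.001,0,0.0011],[0,0,0]],[0.0,[-0.002,0,0.0022],[0,0,0]],[0.0,[-0.002,0,0.0022],[0,0,0]]]}}

```text
time: 26.05
tool_pos: [0.5321, -0.0328, 0.0569]
ee_rot: [-3.14, -0.722, -0.202]
wrist_force: [-0.9, 0.1, -1.9]
width: 0.0137
finger_force: 30.0
```

```bash
python3 -c "
from ef import *
bar(-5,166,18.5,22.8)
print(hook(snap('top','t29.png')[:,:,::-1]))
"
```

```text
grip [-181.95459321    0.           48.7947444 ] tcp [ 0.53330849 -0.03299777  0.05533074]
t 26.05 pos [ 0.5321 -0.0328  0.0569] rot [-3.1401 -0.7221 -0.2024] F [-0.95  0.07 -1.92] T [ 0.25  0.77 -0.03] w 0.0137 29.99958962202072
shift [-0.0001 -0.      0.002 ] turn [-0.001  -0.0013 -0.0005]
1.1996008466482926
```

Request:
{"api": "drive_tool", "payload": {"series": [[0.0,[-0.001,0,0.0011],[0,0,0]],[0.0,[-0.001,0,0.0011],[0,0,0]]]}}

```text
time: 26.35
tool_pos: [0.5324, -0.0328, 0.0559]
ee_rot: [-3.14, -0.723, -0.202]
wrist_force: [0.5, 0.1, -1.2]
width: 0.0138
finger_force: 30.0
```

```bash
python3 -c "
from ef import *
bar(-5,165,18.5,22.8)
"
```

```text
grip [-181.95459321    0.           47.7947444 ] tcp [ 0.53330849 -0.03299777  0.05433074]
t 26.35 pos [ 0.5324 -0.0328  0.0559] rot [-3.1401 -0.7231 -0.2023] F [ 0.48  0.05 -1.19] T [ 0.18  0.69 -0.02] w 0.0138 29.999740719795227
shift [-0.0004 -0.      0.0018] turn [-0.001  -0.0023 -0.0005]
```

Request:
{"api": "drive_tool", "payload": {"series": [[0.0,[-0.001,0,0.0011],[0,0,0]],[0.0,[-0.001,0,0.0011],[0,0,0]]]}}

```text
time: 26.6
tool_pos: [0.5329, -0.0329, 0.0551]
ee_rot: [-3.14, -0.725, -0.202]
wrist_force: [-0.3, 0.7, -0.3]
width: 0.0138
finger_force: 30.0
```

```bash
python3 -c "
from ef import *
bar(-5,164,18.5,22.8)
"
```

```text
grip [-181.95459321    0.           46.7947444 ] tcp [ 0.53330849 -0.03299777  0.05333074]
t 26.6 pos [ 0.5329 -0.0329  0.0551] rot [-3.14   -0.7246 -0.2024] F [-0.34  0.73 -0.25] T [ 0.1   0.37 -0.  ] w 0.0138 30.000008046627045
shift [-0.0008  0.      0.0016] turn [-0.0011 -0.0038 -0.0005]
```

Request:
{"api": "drive_tool", "payload": {"series": [[0.0,[-0.001,0,0.0011],[0,0,0]],[0.0,[-0.001,0,0.0011],[0,0,0]]]}}

```text
time: 26.85
tool_pos: [0.5333, -0.0329, 0.0541]
ee_rot: [-3.14, -0.726, -0.202]
wrist_force: [0.8, -0.3, 2.4]
width: 0.0138
finger_force: 30.0
```

```bash
python3 -c "
from ef import *
bar(-5,163,18.5,22.8)
"
```

```text
grip [-181.95459321    0.           45.7947444 ] tcp [ 0.53330849 -0.03299777  0.05233074]
t 26.85 pos [ 0.5333 -0.0329  0.0541] rot [-3.1399 -0.7258 -0.2023] F [ 0.83 -0.31  2.39] T [ 0.07 -0.14  0.01] w 0.0138 30.000220835208893
shift [-0.0011  0.0001  0.0014] turn [-0.0012 -0.005  -0.0005]
```

```bash
cat >> h.py <<'E'
def barx(th):
    o=robot.get_obs();A=R.from_euler('xyz',o['ee_rot']);g=o['tool_pos']+A.apply([0,0,.0087])-[CAB[0],CAB[1],0];t=np.radians(th)
    gx=1e3*(np.cos(CAB[2])*g[0]+np.sin(CAB[2])*g[1]);gy=1e3*(-np.sin(CAB[2])*g[0]+np.cos(CAB[2])*g[1])
    return gx+205*np.cos(t)-55*np.sin(t),gy,1e3*g[2]+205*np.sin(t)+55*np.cos(t)
E
python3 -c "
from h import *
x=barx(19);print(x)
for th in(15,11,7,2): bar(x[0]-.3,168.5,th,22.4)
"
```

```text
(np.float64(-6.055985763522845), np.float64(0.08201675802310682), np.float64(166.35842694227057))
grip [-190.13573267    0.           62.31617531] tcp [ 0.52574176 -0.03145052  0.06922758]
t 26.85 pos [ 0.5333 -0.0329  0.0541] rot [-3.1399 -0.7258 -0.2023] F [ 0.83 -0.31  2.39] T [ 0.07 -0.14  0.01] w 0.0138 30.000220835208893
shift [ 0.0043  0.     -0.0164] turn [-0.0012 -0.0731 -0.0004]
grip [-197.09506362    0.           75.39466086] tcp [ 0.51940847 -0.03015549  0.08265784]
t 26.85 pos [ 0.5333 -0.0329  0.0541] rot [-3.1399 -0.7258 -0.2023] F [ 0.83 -0.31  2.39] T [ 0.07 -0.14  0.01] w 0.0138 30.000220835208893
shift [ 0.0084  0.     -0.0307] turn [-0.0013 -0.1429 -0.0004]
grip [-203.12513296    0.           88.92674626] tcp [ 0.51400846 -0.02905129  0.09650631]
t 26.85 pos [ 0.5333 -0.0329  0.0541] rot [-3.1399 -0.7258 -0.2023] F [ 0.83 -0.31  2.39] T [ 0.07 -0.14  0.01] w 0.0138 30.000220835208893
shift [ 0.0134  0.     -0.0447] turn [-0.0013 -0.2127 -0.0003]
grip [-209.31163298    0.          106.37910769] tcp [ 0.5086105  -0.02794752  0.11430206]
t 26.85 pos [ 0.5333 -0.0329  0.0541] rot [-3.1399 -0.7258 -0.2023] F [ 0.83 -0.31  2.39] T [ 0.07 -0.14  0.01] w 0.0138 30.000220835208893
shift [ 0.0211 -0.     -0.0617] turn [-0.0013 -0.3    -0.0003]
```

Request:
{"api": "drive_tool", "payload": {"series": [[0.0,[0.001,0,-0.004],[0,-0.015,0]],[0.0,[0.003,0,-0.0105],[0,-0.045,0]],[0.0,[0.0048,0,-0.018],[0,-0.08,0]],[0.0,[0.0067,0,-0.025],[0,-0.115,0]],[0.0,[0.0084,0,-0.0307],[0,-0.143,0]]]}}

```text
time: 27.48
tool_pos: [0.5183, -0.0299, 0.082]
ee_rot: [-3.14, -0.578, -0.202]
wrist_force: [1.4, 0.1, 1.3]
width: 0.0135
finger_force: 30.0
```

```bash
python3 -c "
from ef import *
bar(-6.3,168.5,2,22.4)
best(snap('scene','s30.png')[:,:,::-1].copy(),robot.get_obs(),11,4)
print(hook(snap('top','t30.png')[:,:,::-1]))
"
```

```text
grip [-209.25564722    0.          106.37910769] tcp [ 0.50866536 -0.02795873  0.11430206]
t 27.48 pos [ 0.5183 -0.0299  0.082 ] rot [-3.1401 -0.5785 -0.2021] F [1.44 0.1  1.25] T [-0.02 -0.07  0.02] w 0.0135 30.000145733356476
shift [ 0.0094 -0.     -0.0324] turn [-0.0013 -0.1526 -0.0002]
[(-0.002, np.float64(13.75), 57.98), (0, np.float64(13.25), 58.11), (0.002, np.float64(13.0), 58.0), (0.004, np.float64(13.0), 57.76)]
1.1809372322014677
```

Request:
{"api": "drive_tool", "payload": {"series": [[0.0,[0.0018,0,-0.0065],[0,-0.03,0]],[0.0,[0.0042,0,-0.0145],[0,-0.068,0]],[0.0,[0.0067,0,-0.0235],[0,-0.11,0]],[0.0,[0.0087,0,-0.03],[0,-0.142,0]],[0.0,[0.0094,0,-0.0324],[0,-0.153,0]]]}}

```text
time: 28.2
tool_pos: [0.5079, -0.0279, 0.1126]
ee_rot: [-3.14, -0.424, -0.202]
wrist_force: [0.3, 0.7, -0.5]
width: 0.0137
finger_force: 30.0
```

```bash
python3 -c "
from ef import *
bar(-6.3,168.5,2,22.4)
best(snap('scene','s31.png')[:,:,::-1].copy(),robot.get_obs(),2,5)
print(hook(snap('top','t31.png')[:,:,::-1]))
"
```

```text
grip [-209.25564722    0.          106.37910769] tcp [ 0.50866536 -0.02795873  0.11430206]
t 28.2 pos [ 0.5079 -0.0279  0.1126] rot [-3.1404 -0.4235 -0.2019] F [ 0.32  0.69 -0.51] T [0.18 0.43 0.  ] w 0.0137 29.999749660491943
shift [ 0.0014 -0.0001 -0.0012] turn [-0.0011  0.0023 -0.0002]
[(-0.002, np.float64(6.0), 60.83), (0, np.float64(5.75), 61.12), (0.002, np.float64(6.75), 61.27), (0.004, np.float64(6.75), 61.41)]
1.1721461713408343
```

```bash
python3 -c "
from h import *
q=cv2.imread('pics/s31.png').astype(int);w=np.clip(np.minimum(q[:,:,2],q[:,:,1])-q[:,:,0]-35,0,None).astype(float)
m=np.zeros_like(w);m[185:220,210:262]=w[185:220,210:262];yy,xx=np.indices(m.shape);print(m.sum(),(m>0).sum())
u=(m*xx).sum()/m.sum(),(m*yy).sum()/m.sum();print(u,xx[m>0].min(),xx[m>0].max(),yy[m>0].min(),yy[m>0].max())
xs=np.arange(-40,110,10)
for z in(192,198):print(z,[(x,np.round(proj('scene',cabw([x,0,z]))[0],1).tolist()) for x in range(0,90,10)])
"
```

```text
354.0 17
(np.float64(230.71751412429379), np.float64(203.98305084745763)) 228 233 202 206
192 [(0, [241.9, 198.4]), (10, [239.1, 199.6]), (20, [236.3, 200.9]), (30, [233.5, 202.1]), (40, [230.7, 203.4]), (50, [227.9, 204.7]), (60, [225.1, 205.9]), (70, [222.2, 207.2]), (80, [219.4, 208.5])]
198 [(0, [241.8, 197.4]), (10, [239.0, 198.6]), (20, [236.2, 199.9]), (30, [233.4, 201.1]), (40, [230.6, 202.4]), (50, [227.7, 203.7]), (60, [224.9, 204.9]), (70, [222.0, 206.2]), (80, [219.2, 207.5])]
```

Request:
{"api": "drive_tool", "payload": {"series": [[0.0,[0.0012,0,0.0005],[0,0,0]],[0.0,[0.003,0,0.0014],[0,0,0]],[0.0,[0.0048,0,0.0022],[0,0,0]],[0.0,[0.0062,0,0.0028],[0,0,0]],[0.0,[0.0073,0,0.0033],[0,0,0]]]}}

```text
time: 28.92
tool_pos: [0.516, -0.0295, 0.1128]
ee_rot: [-3.14, -0.424, -0.202]
wrist_force: [-2.2, 1.3, -2.2]
width: 0.014
finger_force: 30.0
```

```bash
cat > st.py <<'E'
from ef import *
import sys
print(hook(snap('top','tt.png')[:,:,::-1])); th=float(sys.argv[1])
o=robot.get_obs();print(round(o['time'],2),o['wrist_force'].round(2),o['wrist_torque'].round(2),o['tool_pos'].round(4),o['ee_rot'].round(4),'along',round(float(o['wrist_force']@[np.cos(CAB[2]),np.sin(CAB[2]),0]),2),np.round(barx(th),1))
E
python3 st.py 2
```

```text
5.757519988382437
28.98 [-2.55  0.69 -1.38] [ 0.3   1.16 -0.  ] [ 0.5161 -0.0296  0.1129] [-3.1405 -0.4247 -0.2018] along -2.64 [ 1.300e+00 -1.000e-01  1.671e+02]
```

Request:
{"api": "drive_tool", "payload": {"series": [[0.0,[0.0009,0,0.0004],[0,0,0]],[0.0,[0.0018,0,0.0008],[0,0,0]],[0.0,[0.0027,0,0.0012],[0,0,0]]]}}

```text
time: 29.35
tool_pos: [0.5194, -0.0302, 0.1135]
ee_rot: [-3.14, -0.426, -0.202]
wrist_force: [-4.0, 0.7, -2.6]
width: 0.014
finger_force: 30.0
```

```bash
python3 st.py 2
```

```text
9.620757770411737
29.4 [-2.68  1.47 -3.59] [ 0.28  1.2  -0.04] [ 0.5195 -0.0303  0.1135] [-3.1404 -0.4264 -0.202 ] along -2.92 [ 4.800e+00 -1.000e-01  1.677e+02]
```

Request:
{"api": "drive_tool", "payload": {"series": [[0.0,[0.0009,0,0.0004],[0,0,0]],[0.0,[0.0018,0,0.0008],[0,0,0]],[0.0,[0.0027,0,0.0012],[0,0,0]]]}}

```text
time: 29.78
tool_pos: [0.5224, -0.0308, 0.1137]
ee_rot: [-3.14, -0.427, -0.202]
wrist_force: [-3.2, 0.3, -3.0]
width: 0.0138
finger_force: 30.0
```

```bash
python3 st.py 2
```

```text
12.804165861422497
29.82 [-3.62  0.66 -3.22] [ 0.27  1.26 -0.06] [ 0.5226 -0.0309  0.1137] [-3.1404 -0.4267 -0.2019] along -3.68 [ 7.900e+00 -1.000e-01  1.679e+02]
```

Request:
{"api": "drive_tool", "payload": {"series": [[0.0,[0.0007,0,0.0003],[0,0,0]],[0.0,[0.0014,0,0.0006],[0,0,0]],[0.0,[0.0018,0,0.0008],[0,0,0]]]}}

```text
time: 30.2
tool_pos: [0.5242, -0.0312, 0.1136]
ee_rot: [-3.14, -0.426, -0.202]
wrist_force: [-3.2, -0.4, -2.9]
width: 0.0137
finger_force: 30.0
```

```bash
python3 st.py 2
```

```text
14.531120244037805
30.25 [-3.77  1.14 -2.22] [ 0.29  1.3  -0.01] [ 0.5243 -0.0312  0.1136] [-3.1404 -0.4263 -0.2019] along -3.92 [ 9.600e+00 -1.000e-01  1.678e+02]
```

Request:
{"api": "drive_tool", "payload": {"series": [[0.0,[0.0007,0,0.0003],[0,0,0]],[0.0,[0.0014,0,0.0006],[0,0,0]],[0.0,[0.0018,0,0.0008],[0,0,0]]]}}

```text
time: 30.62
tool_pos: [0.5262, -0.0316, 0.1136]
ee_rot: [-3.14, -0.426, -0.202]
wrist_force: [-4.1, 1.1, -3.7]
width: 0.0136
finger_force: 30.0
```

```bash
python3 st.py 2
```

```text
16.574536335503485
30.68 [-2.46  0.15 -2.49] [ 0.3   1.39 -0.01] [ 0.5262 -0.0316  0.1136] [-3.1404 -0.4264 -0.2019] along -2.44 [ 1.170e+01 -1.000e-01  1.678e+02]
```

Request:
{"api": "drive_tool", "payload": {"series": [[0.0,[0.0007,0,0.0003],[0,0,0]],[0.0,[0.0014,0,0.0006],[0,0,0]],[0.0,[0.0018,0,0.0008],[0,0,0]]]}}

```text
time: 31.05
tool_pos: [0.5281, -0.032, 0.1136]
ee_rot: [-3.14, -0.426, -0.202]
wrist_force: [-4.1, -0.6, -2.3]
width: 0.014
finger_force: 30.0
```

```bash
python3 st.py 2
```

```text
18.49940085476891
31.1 [-3.79  0.38 -3.  ] [ 0.37  1.42 -0.02] [ 0.5282 -0.032   0.1136] [-3.1404 -0.4264 -0.2019] along -3.79 [ 1.360e+01 -1.000e-01  1.678e+02]
```

Request:
{"api": "drive_tool", "payload": {"series": [[0.0,[0.0007,0,0.0003],[0,0,0]],[0.0,[0.0014,0,0.0006],[0,0,0]],[0.0,[0.0018,0,0.0008],[0,0,0]]]}}

```text
time: 31.48
tool_pos: [0.5301, -0.0324, 0.1136]
ee_rot: [-3.14, -0.426, -0.202]
wrist_force: [-4.4, 1.4, -3.0]
width: 0.0139
finger_force: 30.0
```

```bash
python3 st.py 2
```

```text
20.612820801656174
31.52 [-4.22  0.09 -3.3 ] [ 0.3   1.43 -0.07] [ 0.5301 -0.0324  0.1136] [-3.1404 -0.4263 -0.2019] along -4.15 [ 1.560e+01 -1.000e-01  1.678e+02]
```

Request:
{"api": "drive_tool", "payload": {"series": [[0.0,[0.0005,0,0.0002],[0,0,0]],[0.0,[0.0009,0,0.0004],[0,0,0]],[0.0,[0.0014,0,0.0006],[0,0,0]]]}}

```text
time: 31.9
tool_pos: [0.5307, -0.0325, 0.1131]
ee_rot: [-3.14, -0.424, -0.202]
wrist_force: [-7.8, 1.6, -2.5]
width: 0.0138
finger_force: 30.0
```

```bash
python3 st.py 2
```

```text
20.911069245968264
31.95 [-7.68  1.57 -3.85] [ 0.4   1.63 -0.02] [ 0.5307 -0.0325  0.113 ] [-3.1405 -0.424  -0.2018] along -7.84 [ 16.2  -0.  167.2]
```

Request:
{"api": "drive_tool", "payload": {"series": [[0.0,[0.0005,0,0.0002],[0,0,0]],[0.0,[0.0009,0,0.0004],[0,0,0]],[0.0,[0.0014,0,0.0006],[0,0,0]]]}}

```text
time: 32.33
tool_pos: [0.5312, -0.0326, 0.1124]
ee_rot: [-3.141, -0.422, -0.202]
wrist_force: [-11.2, 1.6, -2.5]
width: 0.0141
finger_force: 30.0
```

```bash
python3 st.py 2
```

```text
21.136157716883652
32.38 [-9.66  1.93 -2.61] [ 0.43  1.77 -0.05] [ 0.5313 -0.0326  0.1124] [-3.1405 -0.4218 -0.2018] along -9.85 [ 16.7  -0.  166.6]
```

The hard end is reached: the push rose from 4 N to 10 N and the hook stalled. I'll back off within the hook's play.

Request:
{"api": "drive_tool", "payload": {"series": [[0.0,[-0.0008,0,-0.0004],[0,0,0]],[0.0,[-0.0017,0,-0.0008],[0,0,0]],[0.0,[-0.0027,0,-0.0012],[0,0,0]],[0.0,[-0.0036,0,-0.0016],[0,0,0]],[0.0,[-0.0036,0,-0.0016],[0,0,0]]]}}

```text
time: 33.0
tool_pos: [0.53, -0.0324, 0.1146]
ee_rot: [-3.14, -0.429, -0.202]
wrist_force: [-2.1, 1.0, -2.5]
width: 0.0135
finger_force: 30.0
```

```bash
python3 st.py 2; python3 -c "
from ef import *
best(snap('scene','s32.png')[:,:,::-1].copy(),robot.get_obs(),2,5)"
```

```text
20.897699198780778
33.05 [-2.37  0.43 -2.04] [ 0.23  1.03 -0.04] [ 0.53   -0.0324  0.1146] [-3.1403 -0.4287 -0.2019] along -2.41 [ 1.550e+01 -1.000e-01  1.688e+02]
[(-0.002, np.float64(6.75), 56.95), (0, np.float64(6.75), 57.71), (0.002, np.float64(6.75), 58.51), (0.004, np.float64(6.75), 59.45)]
```

Request:
{"api": "drive_tool", "payload": {"series": [[0.0,[-0.0008,0,-0.0004],[0,0,0]],[0.0,[-0.0016,0,-0.0007],[0,0,0]],[0.0,[-0.0024,0,-0.001],[0,0,0]],[0.0,[-0.0024,0,-0.001],[0,0,0]]]}}

```text
time: 33.6
tool_pos: [0.5271, -0.0318, 0.1142]
ee_rot: [-3.14, -0.428, -0.202]
wrist_force: [0.3, 0.6, -1.4]
width: 0.0136
finger_force: 30.0
```

```bash
python3 st.py 2
```

```text
20.70322365817548
33.65 [-0.15 -0.98 -1.34] [0.2  0.49 0.03] [ 0.5271 -0.0318  0.1142] [-3.1403 -0.428  -0.202 ] along 0.05 [ 1.260e+01 -1.000e-01  1.684e+02]
```

Request:
{"api": "drive_tool", "payload": {"series": [[0.0,[-0.0002,0,0.0005],[0,0,0]],[0.0,[-0.0004,0,0.0009],[0,0,0]],[0.0,[-0.0004,0,0.0009],[0,0,0]]]}}

```text
time: 34.02
tool_pos: [0.5273, -0.0318, 0.1133]
ee_rot: [-3.14, -0.428, -0.202]
wrist_force: [0.2, -0.2, 0.3]
width: 0.0138
finger_force: 30.0
```

```bash
python3 st.py 2
```

```text
20.654716458345234
34.08 [ 2.06  0.21 -0.17] [ 0.07  0.14 -0.03] [ 0.5272 -0.0318  0.1133] [-3.1403 -0.4282 -0.2019] along 1.98 [ 12.7  -0.  167.5]
```

Request:
{"api": "drive_tool", "payload": {"series": [[0.016,[0,0,0],[0,0,0]],[0.02,[0,0,0],[0,0,0]],[0.026,[0,0,0],[0,0,0]],[0.034,[0,0,0],[0,0,0]],[0.04,[0,0,0],[0,0,0]]]}}

```text
time: 34.7
tool_pos: [0.5267, -0.0317, 0.1127]
ee_rot: [-3.14, -0.427, -0.202]
wrist_force: [0.2, 0.5, 0.2]
width: 0.039
finger_force: 0.0
```

```bash
python3 st.py 2; python3 -c "
from ef import *
snap('scene','s33.png')"
```

```text
20.60048943561961
34.75 [ 0.03  1.18 -0.06] [0.07 0.14 0.06] [ 0.5267 -0.0317  0.1127] [-3.1404 -0.4266 -0.2019] along -0.21 [ 1.210e+01 -1.000e-01  1.669e+02]
```

Request:
{"api": "drive_tool", "payload": {"series": [[0.04,[0,0,-0.005],[0,0,0]],[0.04,[0,0,-0.015],[0,0,0]],[0.04,[0,0,-0.03],[0,0,0]],[0.04,[0,0,-0.045],[0,0,0]],[0.04,[0,0,-0.06],[0,0,0]]]}}

```text
time: 35.42
tool_pos: [0.5021, -0.0267, 0.169]
ee_rot: [-3.14, -0.428, -0.202]
wrist_force: [0.3, -0.2, 0.1]
width: 0.0399
finger_force: 0.0
```

Request:
{"api": "drive_tool", "payload": {"series": [[0.04,[0,0,-0.02],[0,0,0]],[0.04,[0,0,-0.045],[0,0,0]],[0.04,[0,0,-0.07],[0,0,0]],[0.04,[0,0,-0.09],[0,0,0]],[0.04,[0,0,-0.1],[0,0,0]]]}}

```text
time: 36.05
tool_pos: [0.4617, -0.0186, 0.2607]
ee_rot: [-3.14, -0.43, -0.202]
wrist_force: [0.7, 0.1, 0.3]
width: 0.04
finger_force: 0.0
```

```bash
python3 st.py 2
python3 - <<'E'
from ef import *
a=snap('scene','s34.png'); 
o=dict(tool_pos=[.5272,-.0318,.1133],ee_rot=[-3.1403,-.4282,-.2019])
best(cv2.imread('pics/s33.png'),o,2,5); best(a[:,:,::-1].copy(),o,2,5)
print(np.abs(a[:,:,::-1].astype(int)-cv2.imread('pics/s33.png'))[195:240,225:275].mean())
# blue grip position
for f in('s33.png','s34.png'):
    im=cv2.imread('pics/'+f).astype(int);m=((im[:,:,0]-im[:,:,2]>60)&(im[:,:,0]-im[:,:,1]>40));m[:160]=0;m[240:]=0;m[:,:250]=0;m[:,330:]=0;yy,xx=np.nonzero(m);print(f,len(xx),xx.mean(),yy.mean())
A=R.from_euler('xyz',o['ee_rot']);print('grip expected',proj('scene',np.array(o['tool_pos'])+A.apply([0,0,.0087])))
E
```

```text
20.596345915264532
36.1 [0.17 0.45 1.4 ] [0.08 0.22 0.01] [ 0.4619 -0.0185  0.2615] [-3.1401 -0.4309 -0.2019] along 0.07 [-5.400e+01 -1.000e-01  3.157e+02]
[(-0.002, np.float64(6.75), 57.33), (0, np.float64(6.75), 57.53), (0.002, np.float64(6.75), 57.87), (0.004, np.float64(6.75), 58.43)]
[(-0.002, np.float64(6.75), 55.19), (0, np.float64(6.75), 55.35), (0.002, np.float64(6.75), 55.7), (0.004, np.float64(6.75), 56.32)]
4.635851851851852
s33.png 40 291.475 189.075
s34.png 47 292.97872340425533 188.46808510638297
grip expected [[292.36095774 189.88633604]]
```

Request:
{"api": "drive_tool", "payload": {"series": [[0.04,[0,0,0],[0,0,0]],[0.04,[0,0,0],[0,0,0]],[0.04,[0,0,0],[0,0,0]],[0.04,[0,0,0],[0,0,0]],[0.04,[0,0,0],[0,0,0]]]}}

```text
time: 36.78
tool_pos: [0.4618, -0.0187, 0.2582]
ee_rot: [-3.14, -0.426, -0.202]
wrist_force: [0.1, 0.3, 0.1]
width: 0.0403
finger_force: 0.0
```

Run:
```python
from h import *
def blue(im):
    im=im[:,:,::-1].astype(int);w=np.clip(im[:,:,0]-np.maximum(im[:,:,1],im[:,:,2])-30,0,None).astype(float);w[:160]=0;w[240:]=0;w[:,:250]=0;w[:,330:]=0
    yy,xx=np.indices(w.shape);return (w*xx).sum()/w.sum(),(w*yy).sum()/w.sum()
print(blue(cv2.imread('pics/s34.png')[:,:,::-1]))
for i in range(8): print(np.round(blue(imaging.snapshot('scene')),2))
g=blue(imaging.snapshot('scene')); a,b=cabw([12.5-205*np.cos(np.radians(2))+2-15,0,168-7-55]),0
for s in(25,28,31):
  for th in(0,2,4):
    t=np.radians(th);print(s,th,proj('scene',cabw([-15+s-205*np.cos(t)+55*np.sin(t),0,168-205*np.sin(t)-55*np.cos(t)])).round(1))
t=snap('top','end.png')[:,:,::-1];print('hook',hook(t))
d=np.abs(t.astype(int)-cv2.imread('pics/top0.png')).sum(2)
for n,(x,y) in dict(vial=(282,174),bottle=(420,253),mag=(143,223)).items(): print(n,d[y-14:y+14,x-14:x+14].mean(),d[y-14:y+14,x-14:x+14].max())
```

```text
(np.float64(292.8239185750636), np.float64(188.60407124681933))
[292.86 188.76]
[292.83 188.78]
[292.82 188.79]
[292.86 188.8 ]
[292.83 188.76]
[292.84 188.77]
[292.81 188.75]
[292.81 188.76]
25 0 [[293.6 188.2]]
25 2 [[293.  189.5]]
25 4 [[292.4 190.9]]
28 0 [[292.9 188.5]]
28 2 [[292.3 189.9]]
28 4 [[291.7 191.2]]
31 0 [[292.1 188.8]]
31 2 [[291.5 190.2]]
31 4 [[290.9 191.6]]
hook 20.593897725319476
vial 11.826530612244898 28
bottle 11.118622448979592 36
mag 8.761479591836734 27
```

```bash
python3 -c "
from bench import robot
print(robot.close_job())"
```

```text
the job is handed in; nothing more can be done
None
```

The carrier hangs still and free on the hook, pushed back to the plunger's hard end (peak push about 11 N); vial, bottle and magnifier did not move, and the job was handed in at about 37 s; on the way the bar once came down on the hook's tip (about 9 N, dragging the hook some 3 mm forward) before it was lifted off and seated.

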